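# Set the saw's length stop and fill its feed rack

### The job

Get the saw's stop jig ready for a batch: by trying them, find the thickest of the coloured packers that slides into the gap between fence and jaw, leave it there pushed fully home (head down on both), and keep the packers that do not belong in the gap in the caddy, fully seated, in any slots. Then, with the packer in place, lock the stop by turning the sunken black knob clockwise until its white pointer stands at the green mark. Every empty pocket of the feed rack must also get one spare blank, upright and fully seated; leave the blanks already in the rack and the other things on the bench where they are.

Things in the scene. Friction and masses are not known exactly. Their poses are not given: they have to be found in the camera images.
- jig: Fixed stop jig, base 110 (x) x 200 (y) x 6 mm; origin at bench height under the fence's gap face, mid-length. Fence: aluminium wall 60 long in x, 25 thick, gap face at y = 0, on the -y side. At +y faces it a fixed grey jaw, 60 x 36. Both tops are 50 above the bench. At x = 0, y = 118: a blue square well, 74 x 74 inside, 86 outside, rim 42 and floor 12 above the bench, with the knob in it.
- gap_mouth (a point): Middle of the top edge of the fence's gap face, 50 above the bench; axes as the jig's: x along the gap, y across it from fence to jaw, z up. The gap is open at its x ends; its width differs from start to start, 10.5 to 22 mm, and is not told. A packer of thickness t touching the fence is centred at y = t/2; fully home its origin is level with this point.
- telltale (a joint): Red spring tongue mid-length in the jaw's gap face, 14 wide: slopes out from 6 below the jaw's top to 5 mm into the gap at 17 below. Value in m: 0 free, grows as a packer pushes it into the jaw (1 to 3 N; it pushes the packer to the fence). The thickest packer that fits pushes it in about 1.5 to 4.8 mm, a thinner one 1.7 mm or less. A red flag on the jaw's top moves with it.
- knob_grip (a point): Top centre of the black lock knob in the well, on its axis, 38 above the bench (4 below the rim). Disc 42 diameter, 6 high, on the well's floor; on it a grip bar 36 long, 14 wide, 20 high. x along the bar to the end with the white pointer line; y across the 14 mm width.
- lock_knob (a joint): Knob angle, rad, growing clockwise seen from above. At 0 the white pointer lies along the jig's +x (white mark on the rim); at 2.1 it points to the green mark (line on the well's floor, dot on the rim), the locked setting. Range 0 to 2.6, light friction, stays where it is left.
- caddy: Fixed wooden caddy 210 (x) x 80 (y) x 40 mm for the packers, origin under its centre. Four slots, each 35 (x) x 25 (y), 34 deep: slot k = 0..3 is centred at x = -75 + 50 k, y = 0. A stored packer has its origin at z = 40, its thickness across the caddy's y.
- rack: Fixed dark-wood feed rack 206 (x) x 140 (y) x 20 mm, origin under its centre. 6 round pockets, 43 diameter, 10 deep: pockets 0, 1, 2 at x = -66, 0, 66 with y = -33; pockets 3, 4, 5 at the same x with y = +33. A seated blank has its underside at z = 10. A pocket is empty if no blank stands in it.
- packer_10: Loose yellow plastic packer, T-shaped: head 30 (x) x 36 (y) x 26 high, below it a blade 30 (x) x 10 thick (y) x 26 deep with foot edges rounded by 3. Origin at the centre of the head's underside, z up. Starts in a caddy slot, head resting on the caddy's top. 35 g.
- packer_13: Loose blue plastic packer, T-shaped: head 30 (x) x 36 (y) x 26 high, below it a blade 30 (x) x 13 thick (y) x 26 deep with foot edges rounded by 3. Origin at the centre of the head's underside, z up. Starts in a caddy slot, head resting on the caddy's top. 35 g.
- packer_16: Loose green plastic packer, T-shaped: head 30 (x) x 36 (y) x 26 high, below it a blade 30 (x) x 16 thick (y) x 26 deep with foot edges rounded by 3. Origin at the centre of the head's underside, z up. Starts in a caddy slot, head resting on the caddy's top. 35 g.
- packer_19: Loose red plastic packer, T-shaped: head 30 (x) x 36 (y) x 26 high, below it a blade 30 (x) x 19 thick (y) x 26 deep with foot edges rounded by 3. Origin at the centre of the head's underside, z up. Starts in a caddy slot, head resting on the caddy's top. 35 g.
- blank_0: Turned light-wood blank, 40 diameter x 36 high, edges broken, origin at the centre of its underside. Seated from the start in rack pocket 0; None if it is absent, and then that pocket is empty.
- blank_1: Turned light-wood blank, 40 diameter x 36 high, edges broken, origin at the centre of its underside. Seated from the start in rack pocket 1; None if it is absent, and then that pocket is empty.
- blank_2: Turned light-wood blank, 40 diameter x 36 high, edges broken, origin at the centre of its underside. Seated from the start in rack pocket 2; None if it is absent, and then that pocket is empty.
- blank_3: Turned light-wood blank, 40 diameter x 36 high, edges broken, origin at the centre of its underside. Seated from the start in rack pocket 3; None if it is absent, and then that pocket is empty.
- blank_4: Turned light-wood blank, 40 diameter x 36 high, edges broken, origin at the centre of its underside. Seated from the start in rack pocket 4; None if it is absent, and then that pocket is empty.
- blank_5: Turned light-wood blank, 40 diameter x 36 high, edges broken, origin at the centre of its underside. Seated from the start in rack pocket 5; None if it is absent, and then that pocket is empty.
- spare_0: Loose spare blank standing on the bench: turned light wood, 40 diameter x 36 high, origin at the centre of its underside. About 35 g.
- spare_1: Loose spare blank standing on the bench: turned light wood, 40 diameter x 36 high, origin at the centre of its underside. About 35 g.
- spare_2: Loose spare blank standing on the bench: turned light wood, 40 diameter x 36 high, origin at the centre of its underside. About 35 g.
- spare_3: Loose spare blank standing on the bench: turned light wood, 40 diameter x 36 high, origin at the centre of its underside. About 35 g.
- tape_measure: Bystander: yellow tape measure, 65 x 36 x 62 mm, origin under its centre. To be left alone.
- offcut_a: Bystander: wooden offcut, about 60 x 24 x 30 mm, origin under its centre. To be left alone.
- offcut_b: Bystander: wooden offcut, about 60 x 24 x 30 mm, origin under its centre. To be left alone.

How it is judged:
By the outcome, as a careful person would: the job done as asked, in the order asked, and still so for the second after the job is handed in, with the robot touching nothing.
Of blank_0, blank_1, blank_2, blank_3, blank_4, blank_5 only 2 to 3 are there at a start; the rules pass over those that are not, and their reading is None.
At some moment in a run one of spare_0, spare_1, spare_2, spare_3 may be knocked a few centimetres aside while the robot is not near it.
It also fails if it takes over 210 s, if anything falls off the work surface, if the arm or the gripper's body presses on something with over 40 N, if the wrist force passes 120 N, or if a joint passes its speed limit or range.

### The arm

A 6-joint arm with a two-finger parallel gripper is mounted at the origin on the work surface. World frame = base frame: x ahead of the robot, y to its left, z up, the work surface at z = 0. Lengths are in m, angles in rad, forces in N, time in s.
With the tool pointing down it reaches from about 0.325 to 0.9 m from the base axis. Payload 6.1 kg.
Tool frame: the origin (TCP) lies between the finger pads; the fingertips stand 14 mm ahead of it and the grasp point (between the pads) lies 5 mm behind it; z points along the fingers, y is the line along which they close (so a half turn about z gives the same grasp; the last joint's range is limited). The gripper opens to 87 mm and grips with 3 to 60 N. Pads are 19 mm wide; open, the fingers measure 117 mm over their backs; the gripper's body (75 mm by 190 mm) begins 51 mm behind the grasp point.
Start: joints at [1.036, 0.22, 1.526, -0, 1.395, -0.126], TCP at [0.248, 0.573, 0.237] pointing down, gripper open.
Joint ranges: [-2.98, 2.98], [-0.91, 2.08], [0.09, 2.57], [-1.24, 4.39], [0.2, 2.65], [-2.68, 2.68]. Speed limits (rad/s): [2.57, 2.57, 3.01, 3.14, 3.14, 3.14].

### API

Orientations are given as a unit quaternion [x, y, z, w].
In Python, from plant import bot gives the robot as it stands.
- The arm moves only by the tool apply_moves, never from a script. Its argument "rows" is text: rows parted by semicolons, each of 7 numbers parted by spaces: the turn, a rotation vector about the tool's x, y, z in degrees, then the shift along the tool's x, y, z in cm, then the opening, from 0 (shut) to 1 (fully open). A call has 1 to 20 rows; each row shifts and turns the commanded pose from where the row before left it, along the tool's axes as they then stand; what a row does not reach is not made up. A row lasts 1/10 s, in which the tool goes at most 50 mm and 8.59 degrees, less where a joint would pass 70% of its speed; a pose out of reach is approached as far as the arm can. A call is refused whole if a number of a shift passes 5 or a number of a turn 8.59, either way. A call with a gripper value outside its range is refused whole. The fingers move at their own pace and stop on an object; "force" is the grip in N (left out, the last holds). Time passes only in rows, so rows that do not move let the fingers close. It gives the time, the measured TCP pose, the force, the opening and the grip force at its end, in the units of the state.
- bot.read_state(): the state, without advancing time (a new reading comes with each control period).
- bot.snapshot(name): name is "scene" or "top" or "wrist"; returns the picture (384x512x3 uint8, blue, green, red); there is no depth.
- bot.calibration(name): a dict with "fovy" (degrees; the focal length in pixels is half the picture's height over the tangent of half this angle, whatever the lens; pixels are square), "cx", "cy" (the principal point, pixels), "position" and "rotation" of the camera in the world. Camera axes: x right, y up, looking along -z (the intrinsics and any distortion apply to the point x, -y, -z); pixel columns grow to the right and rows downward; lengths in m; the calibration is good to about 2 mm. A picture is of the moment at which its call begins: read the wrist's pose just before it. calibration takes no time and is no camera call; for the wrist camera it gives the pose at the moment of the call.
- bot.sign_off(): hands the job in; it is judged then, once.
The state is a dict: "time": time; "joints": joint angles; "qvel": joint speeds; "effort": joint torques, N m; "tcp_pos": TCP position; "tcp_rot": TCP orientation; "force": force on the tool from outside, world axes, zero at the start; "moment": the same for the moment, N m; "finger_gap": opening from 0.0 (shut) to 1.0 (fully open); "grip_force": force on a finger pad.
Only numpy, scipy, OpenCV 4.12 (cv2) and the standard library are available. Lean on these libraries where they do the work, as an engineer would, in place of code of your own. Each camera call takes 0.05 s, during which the arm holds its last target. There are 200 camera calls.

## Working session

There is one attempt and no reset: what is moved stays moved. The work goes in short steps, Python scripts to look and compute and a tool call to move; the robot and the scene stay as the last step left them, time stands still between calls to the robot, and variables do not carry over. Pictures are saved under pics/ and viewed, at most 14 in all, crops included, and the job is handed in when it is done.

Besides the shell and the picture viewer there is one more tool, called after ">>>" as name(argument=value, ...) on one line, values as JSON. apply_moves: Moves the arm, as the interface text tells. Its arguments: {"type":"object","properties":{"rows":{"type":"string"},"force":{"type":"number"}},"required":["rows"]}

```bash
ls; mkdir -p pics; python3 - <<'E'
from plant import bot
import cv2
s=bot.read_state();print(s)
for n in("scene","top","wrist"):
    c=bot.calibration(n);im=bot.snapshot(n);cv2.imwrite(f"pics/{n}0.png",im);print(n,c)
E
```

```text
pics
{'time': 0.0, 'joints': array([ 1.03586557e+00,  2.21244676e-01,  1.52759413e+00, -2.01702051e-05,
        1.39467088e+00, -1.26107199e-01]), 'qvel': array([-1.39822822e-03,  4.12734293e-04,  7.99020151e-05, -1.06165610e-03,
        4.76894091e-04, -1.10258543e-03]), 'effort': array([ 6.51795453e-04, -4.94597161e+01, -3.87389696e+01,  7.00945314e-02,
        5.68854902e-02, -8.12841199e-05]), 'tcp_pos': array([0.24817243, 0.5729851 , 0.23543471]), 'tcp_rot': array([ 2.02989389e-01,  9.79180468e-01, -9.09854855e-04, -3.01680139e-04]), 'force': array([-0.5687481 , -0.28288534, -0.16249267]), 'moment': array([ 0.00762156, -0.03404921, -0.0311604 ]), 'grip_force': 0.0, 'finger_gap': 0.9994454251774695}
scene {'fovy': 51.00034271988195, 'cx': 265.403867284255, 'cy': 186.5230648063476, 'position': array([1.1659907 , 0.04641796, 0.98037879]), 'rotation': array([0.18862132, 0.20370492, 0.70553675, 0.65203083])}
top {'fovy': 56.43806814866989, 'cx': 251.54975232257584, 'cy': 190.0264510131913, 'position': array([0.43188935, 0.02177346, 0.90994037]), 'rotation': array([ 0.0663952 , -0.07338345, -0.69968051,  0.70756889])}
wrist {'fovy': 70.55073920695985, 'cx': 249.87701371456683, 'cy': 187.86900317168835, 'position': array([0.1796733 , 0.60289168, 0.38331674]), 'rotation': array([-0.11559482, -0.07491363,  0.54410386,  0.82763324])}
```

View pics/top0.png

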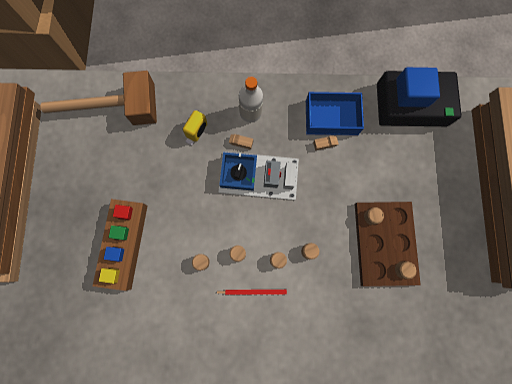

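View pics/scene0.png

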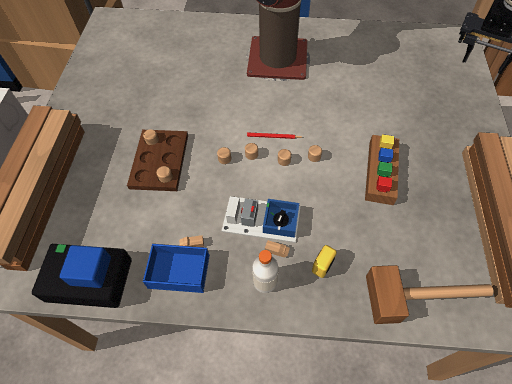

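The top view shows the red, green, blue and yellow packers at (122,212), (118,233), (113,255) and (107,276). The spares are at (201,262), (237,254), (278,260) and (311,251). Rack blanks stand at (376,215) and (408,270), so 4 pockets are empty. The jig is around (258,177), with the knob at (239,172).

```bash
cat > h.py <<'E'
from plant import bot
import numpy as np, cv2
from scipy.spatial.transform import Rotation as R
def ray(c,uv):
    f=192/np.tan(np.radians(c["fovy"]/2)); uv=np.atleast_2d(uv).astype(float)
    d=np.c_[(uv[:,0]-c["cx"])/f,-(uv[:,1]-c["cy"])/f,-np.ones(len(uv))]
    return R.from_quat(c["rotation"]).apply(d)
def onz(c,uv,z):
    d=ray(c,uv);p=np.array(c["position"]);return (p+d*((z-p[2])/d[:,2])[:,None])[:,:2]
def proj(c,P):
    f=192/np.tan(np.radians(c["fovy"]/2))
    q=R.from_quat(c["rotation"]).inv().apply(np.atleast_2d(P)-c["position"])
    return np.c_[c["cx"]-f*q[:,0]/q[:,2],c["cy"]+f*q[:,1]/q[:,2]]
HSV={'red':[((0,120,60),(8,255,255)),((172,120,60),(180,255,255))],'green':[((45,90,40),(85,255,255))],
 'blue':[((100,120,50),(130,255,255))],'yellow':[((22,120,80),(35,255,255))],'wood':[((8,60,120),(20,190,255))]}
def blobs(im,col,amin=60):
    h=cv2.cvtColor(im,cv2.COLOR_BGR2HSV);m=sum(cv2.inRange(h,*r) for r in HSV[col])
    cs,_=cv2.findContours(m,cv2.RETR_EXTERNAL,cv2.CHAIN_APPROX_NONE)
    return [c for c in cs if cv2.contourArea(c)>amin]
def yaw(s): # world direction of tool y, deg
    return np.degrees(np.arctan2(*R.from_quat(s["tcp_rot"]).apply([0,1,0])[[1,0]]))
def go(xyz,yawdeg=None):
    """turn about tool z (deg) then shift in tool axes after the turn (cm), also before-turn"""
    s=bot.read_state();M=R.from_quat(s["tcp_rot"]);y=yaw(s);d=np.array(xyz)-s["tcp_pos"]
    t=0 if yawdeg is None else -((yawdeg-y+90)%180-90)
    # ideal downward frame at final yaw
    a=np.radians(y-t);Y=np.array([np.cos(a),np.sin(a),0]);Z=np.array([0,0,-1.]);X=np.cross(Y,Z)
    tz=M.apply([0,0,1]);tilt=M.inv().apply(np.cross(tz,Z))*57.3
    print("turn z %.2f deg; shift after turn cm %s; before turn %s; tilt fix %s; yaw now %.2f"%(t,np.round([d@X*100,d@Y*100,d@Z*100],2),np.round(M.inv().apply(d)*100,2),np.round(tilt,2),y))
E
python3 - <<'E'
from h import *
c=bot.calibration("top");im=cv2.imread("pics/top0.png")
for col,z in(('red',.066),('green',.066),('blue',.066),('yellow',.066),('wood',.036)):
    for b in blobs(im,col,40):
        r=cv2.minAreaRect(b);print(col,np.round(r[0],1),np.round(r[1],1),onz(c,r[0],z).round(3))
print("rack",onz(c,[(356,203),(411,202),(419,285),(362,287)],.02).round(3))
print("caddy",onz(c,[(112,201),(146,205),(127,292),(93,288)],.04).round(3))
print("jigbase",onz(c,[(221,151),(298,158),(296,200),(219,193)],.006).round(3))
print("well",onz(c,[(222,153),(257,154),(254,190),(220,187)],.042).round(3))
E
```

```text
red [255.5 291.5] [ 5. 61.] [[0.366 0.003]]
red [122.4 211.5] [18.5 13.2] [[0.546 0.319]]
green [118.4 232.4] [18.2 13.2] [[0.496 0.325]]
green [449. 111.] [8. 8.] [[ 0.812 -0.484]]
blue [113.6 253.6] [18.5 13.7] [[0.447 0.332]]
blue [237.7 170.7] [34.1 35. ] [[0.649 0.048]]
blue [334.5 113. ] [42. 57.] [[ 0.802 -0.193]]
blue [418.   86.5] [39. 42.] [[ 0.878 -0.41 ]]
yellow [108.8 275.1] [18.7 15. ] [[0.399 0.339]]
yellow [195.3 124.5] [18.9 25.9] [[0.766 0.156]]
wood [408.7 269.6] [15.2 14.8] [[ 0.417 -0.365]]
wood [200.5 261.5] [15. 15.] [[0.431 0.134]]
wood [279. 260.] [16. 14.] [[ 0.437 -0.054]]
wood [238.  252.5] [15. 14.] [[0.454 0.045]]
wood [311.5 250.5] [15. 15.] [[ 0.46  -0.132]]
wood [376.  214.5] [15. 14.] [[ 0.549 -0.294]]
wood [119.1 243.9] [32.1 89.9] [[0.471 0.332]]
wood [333.6 140. ] [9.9 7. ] [[ 0.741 -0.196]]
wood [321.8 142.1] [ 9.2 13.1] [[ 0.735 -0.165]]
wood [240.9 139.5] [23.4  9.1] [[0.739 0.043]]
wood [ 17.7 191. ] [  9.5 183.2] [[0.598 0.592]]
wood [ 81.  101.8] [ 7.7 82.7] [[0.836 0.461]]
wood [505.  135.5] [97. 12.] [[ 0.759 -0.641]]
wood [  8. 138.] [ 16. 110.] [[0.735 0.636]]
wood [136.3  92. ] [43.3 24.7] [[0.866 0.319]]
wood [43.7 22.5] [12.7 23.2] [[1.067 0.586]]
rack [[ 0.58  -0.25 ]
 [ 0.585 -0.39 ]
 [ 0.381 -0.394]
 [ 0.375 -0.255]]
caddy [[0.575 0.356]
 [0.566 0.272]
 [0.36  0.303]
 [0.368 0.383]]
jigbase [[ 0.717  0.095]
 [ 0.701 -0.107]
 [ 0.589 -0.101]
 [ 0.604  0.097]]
well [[0.7   0.09 ]
 [0.699 0.001]
 [0.606 0.008]
 [0.613 0.092]]
```

```bash
python3 - <<'E'
from h import *
c=bot.calibration("wrist");print(onz(c,(256,192),.05),onz(c,(256,383),.05),onz(c,(256,0),.05))
go((0.61,-0.03,0.17),85.5)
E
```

```text
[[0.27448386 0.56995992]] [[0.56887267 0.44489019]] [[0.07756272 0.65362097]]
turn z -18.92 deg; shift after turn cm [-40.8  -57.28   6.57]; before turn [-57.17 -40.95   6.62]; tilt fix [-0.09 -0.01  0.  ]; yaw now 66.58
```

>>> apply_moves(rows="0 0 -6.3 0 0 0 1;0 0 -6.3 0 0 0 1;0 0 -6.3 0 0 0 1;0 0 0 -2.55 -3.58 .41 1;0 0 0 -2.55 -3.58 .41 1;0 0 0 -2.55 -3.58 .41 1;0 0 0 -2.55 -3.58 .41 1;0 0 0 -2.55 -3.58 .41 1;0 0 0 -2.55 -3.58 .41 1;0 0 0 -2.55 -3.58 .41 1;0 0 0 -2.55 -3.58 .41 1;0 0 0 -2.55 -3.58 .41 1;0 0 0 -2.55 -3.58 .41 1;0 0 0 -2.55 -3.58 .41 1;0 0 0 -2.55 -3.58 .41 1;0 0 0 -2.55 -3.58 .41 1;0 0 0 -2.55 -3.58 .41 1;0 0 0 -2.55 -3.58 .41 1;0 0 0 -2.55 -3.58 .41 1;0 0 0 0 0 0 1", force=15)

```text
time: 2.15
tcp_pos: [0.6114, -0.0345, 0.1698]
tcp_rot: [0.042, 0.999, -0.001, -0.0]
force: [0.4, 1.1, -0.4]
finger_gap: 1.002
grip_force: 0.0
```

```bash
cat > shot.py <<'E'
import sys,json
from h import *
s=bot.read_state();c=bot.calibration("wrist");im=bot.snapshot("wrist")
n=sys.argv[1];cv2.imwrite(f"pics/{n}.png",im)
json.dump({k:np.array(v).tolist() for k,v in c.items()},open(f"pics/{n}.json","w"))
print(s["time"],s["tcp_pos"].round(4),"yaw %.2f"%yaw(s),s["force"].round(1),"gap %.3f grip %.1f"%(s["finger_gap"],s["grip_force"]))
E
python3 shot.py w1
```

```text
2.15 [ 0.6114 -0.0345  0.1698] yaw 85.21 [ 0.4  1.1 -0.4] gap 1.002 grip 0.0
```

View pics/w1.png

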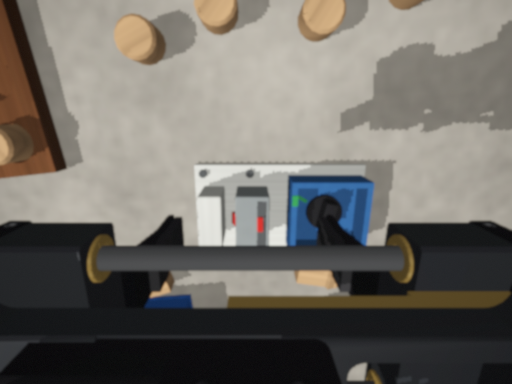

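The wrist view has the fence at columns 198-220, the gap at about 222-236 and the jaw at 236-268. The red flag is at (261,225), the knob at (325,208) and the green mark at (295,201). The lower half is hidden by the gripper, so I'll move the tool outward and down for a clear look.

>>> apply_moves(rows="0 0 0 -2.5 1.0 1.5 1;0 0 0 -2.5 1.0 1.5 1;0 0 0 -2 0 2 1;0 0 0 0 0 0 1;0 0 0 0 0 0 1")

```text
time: 2.7
tcp_pos: [0.6801, -0.014, 0.12]
tcp_rot: [0.039, 0.999, 0.0, -0.001]
force: [0.0, 0.9, -0.7]
finger_gap: 1.001
grip_force: 0.0
```

```bash
python3 shot.py w2; python3 - <<'E'
from h import *
im=cv2.imread("pics/w2.png");cv2.imwrite("pics/w2c.png",cv2.resize(im[20:240,130:430],None,fx=2.6,fy=2.6,interpolation=cv2.INTER_CUBIC))
E
```

```text
2.7 [ 0.6801 -0.014   0.12  ] yaw 85.54 [ 0.   0.9 -0.7] gap 1.001 grip 0.0
```

View pics/w2c.png

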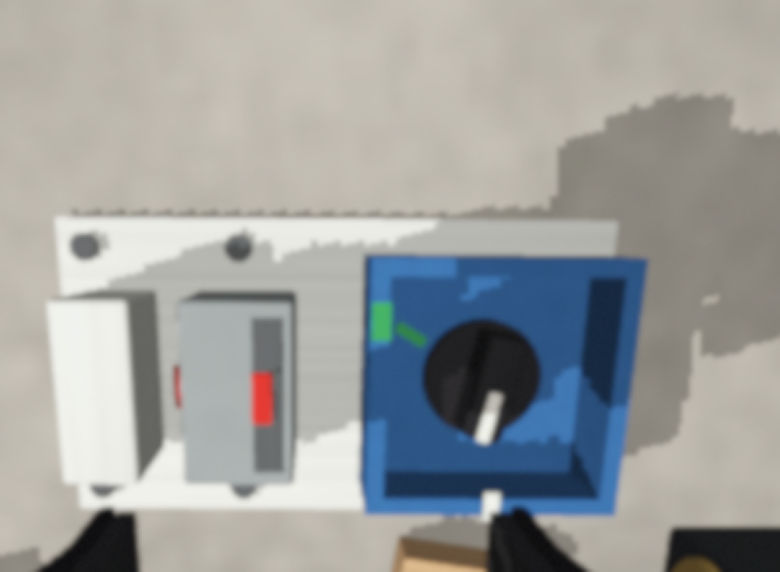

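The crop shows the fence gap edge from (128,302) to (138,482) and the jaw gap edge from (181,302) to (187,482). The flag is at (262,398), set in a slot. The well's outer rim corners are (366,257), (647,260), (615,514) and (365,514). The pointer tip is at (485,440), close to the white mark at (491,505), and the green mark is at (382,322).

```bash
python3 - <<'E'
from h import *
import json
c=json.load(open("pics/w2.json"))
f=lambda P,z:onz(c,np.array(P)/2.6+[130,20]-.3,z)
F=f([(128,302),(138,482)],.05);J=f([(181,302),(187,482)],.05);O=f([(48,302),(64,484),(291,298),(292,482)],.05)
print("fence",F.round(4),"jaw",J.round(4),"outer",O.round(4))
W=f([(366,257),(647,260),(615,514),(365,514)],.042);print("well",W.round(4),W.mean(0))
B=f([(55,217),(616,221),(80,508)],.006);print("base",B.round(4), np.degrees(np.arctan2(*(B[1]-B[0])[::-1])), np.linalg.norm(B[1]-B[0]))
for E in(F,J):print(np.degrees(np.arctan2(*(E[1]-E[0])[::-1])),np.linalg.norm(E[1]-E[0]))
d=(F[1]-F[0])/np.linalg.norm(F[1]-F[0]);n=np.array([-d[1],d[0]]);print("gap",(J-F[0])@n, "fence mid",F.mean(0))
K=f([(496,395),(483,442)],.038);print("pointer",K.round(4),np.degrees(np.arctan2(*(K[1]-K[0])[::-1])))
print("rim marks",f([(491,505),(382,322)],.042))
go((.649,-.07,.2),85.5)
E
```

```text
fence [[ 0.62   -0.0657]
 [ 0.6778 -0.071 ]] jaw [[ 0.6213 -0.0496]
 [ 0.679  -0.055 ]] outer [[ 0.6182 -0.09  ]
 [ 0.6766 -0.0952]
 [ 0.6227 -0.0161]
 [ 0.6816 -0.0208]]
well [[0.6126 0.0079]
 [0.6202 0.0949]
 [0.7045 0.0882]
 [0.6979 0.0027]] [0.65878735 0.04840998]
base [[ 0.5915 -0.0987]
 [ 0.6081  0.0996]
 [ 0.7013 -0.1081]] 85.20606209271183 0.19903669284588504
-5.222878457512544 0.05794780923182409
-5.3514067261387614 0.057950906638801106
gap [0.01613057 0.01600057] fence mid [ 0.64889853 -0.06833504]
pointer [[0.6605 0.0488]
 [0.6765 0.0443]] -15.740387217773556
rim marks [[0.6979086  0.0458304 ]
 [0.63298115 0.01180249]]
turn z 0.03 deg; shift after turn cm [ 2.71 -5.8  -7.88]; before turn [ 2.72 -5.79 -7.88]; tilt fix [ 0.01 -0.05 -0.  ]; yaw now 85.53
```

```bash
python3 - <<'E'
from h import *
go((.545,.318,.135),82.3)
E
```

```text
turn z 3.23 deg; shift after turn cm [17.89 31.12 -1.38]; before turn [16.11 32.08 -1.36]; tilt fix [ 0.01 -0.05 -0.  ]; yaw now 85.53
```

>>> apply_moves(rows="0 0 3.2 0 0 -1 1;0 0 0 2.2 3.8 -.4 1;0 0 0 2.2 3.8 0 1;0 0 0 2.2 3.8 0 1;0 0 0 2.2 3.8 0 1;0 0 0 2.2 3.9 0 1;0 0 0 2.2 3.9 0 1;0 0 0 2.2 3.9 0 1;0 0 0 2.2 3.9 0 1;0 0 0 0 0 0 1;0 0 0 0 0 0 1")

```text
time: 3.85
tcp_pos: [0.5477, 0.3146, 0.1366]
tcp_rot: [0.066, 0.998, 0.0, 0.001]
force: [-0.9, -0.9, -1.0]
finger_gap: 0.999
grip_force: 0.0
```

```bash
python3 shot.py w3; cat > heads.py <<'E'
import sys,json
from h import *
n=sys.argv[1];c=json.load(open(f"pics/{n}.json"));im=cv2.imread(f"pics/{n}.png")
for col in('red','green','blue','yellow'):
    for b in blobs(im,col,300):
        r=cv2.minAreaRect(b);p=onz(c,cv2.boxPoints(r),.066);e=p[1]-p[0];g=p[2]-p[1]
        print(col,np.round(r[0]),p.mean(0).round(4),"sides %.1f@%.1f %.1f@%.1f"%(1e3*np.linalg.norm(e),np.degrees(np.arctan2(e[1],e[0])),1e3*np.linalg.norm(g),np.degrees(np.arctan2(g[1],g[0]))))
E
python3 heads.py w3
```

```text
3.85 [0.5477 0.3146 0.1366] yaw 82.44 [-0.9 -0.9 -1. ] gap 0.999 grip 0.0
red [261. 195.] [0.543  0.3247] sides 34.6@82.5 37.1@-5.6
green [260. 139.] [0.4964 0.3295] sides 34.3@82.5 29.9@-5.6
blue [261.  74.] [0.4489 0.336 ] sides 33.6@82.5 30.5@-5.5
yellow [262.  16.] [0.4112 0.3409] sides 35.6@82.5 20.6@-5.4
```

View pics/w3.png

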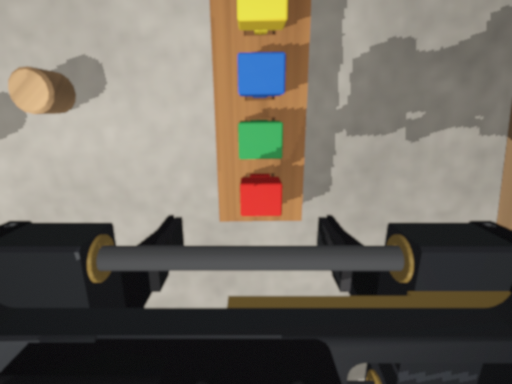

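The wrist view shows the red, green, blue and yellow heads at (261,195), (260,139), (261,74) and (262,16). I'll grip green, release it, back off and measure again to get the wrist camera's bias.

```bash
python3 - <<'E'
from h import *
go((.4965,.328,.059),83.0)
E
```

```text
turn z -0.66 deg; shift after turn cm [5.32 0.81 7.73]; before turn [5.34 0.74 7.72]; tilt fix [0.02 0.1  0.  ]; yaw now 82.34
```

>>> apply_moves(rows="0 0 -.7 2.65 .4 0 1;0 0 0 2.65 .4 1.7 1;0 0 0 0 0 3 .8;0 0 0 0 0 3 .6;0 0 0 0 0 0 .3;0 0 0 0 0 0 .3;0 0 0 0 0 0 .3;0 0 0 0 0 0 .3;0 0 0 0 0 0 .3;0 0 0 0 0 0 .7;0 0 0 0 0 0 .7;0 0 0 0 0 0 .8;0 0 0 0 0 -4 1;0 0 0 -2.5 0 -3.7 1;0 0 0 -2.8 0 0 1;0 0 0 0 0 0 1;0 0 0 0 0 0 1", force=15)

```text
time: 5.6
tcp_pos: [0.5491, 0.3215, 0.1343]
tcp_rot: [0.062, 0.998, -0.0, -0.001]
force: [-0.6, -0.3, -0.7]
finger_gap: 0.986
grip_force: 0.0
```

```bash
python3 shot.py w4; python3 heads.py w4; python3 -c "
from h import *
go((.4965,.328,.059),83.0)"
```

```text
5.6 [0.5491 0.3215 0.1343] yaw 82.94 [-0.6 -0.3 -0.7] gap 0.986 grip 0.0
red [253. 195.] [0.5425 0.3249] sides 34.3@83.0 36.7@-5.6
green [252. 139.] [0.4965 0.3296] sides 34.0@83.0 29.6@-5.6
blue [254.  74.] [0.4494 0.3364] sides 34.1@83.0 30.3@-5.5
yellow [254.  16.] [0.412  0.3412] sides 36.0@83.0 20.5@-5.3
turn z -0.03 deg; shift after turn cm [5.21 0.01 7.47]; before turn [5.2  0.01 7.49]; tilt fix [-0.06 -0.13 -0.  ]; yaw now 82.97
```

>>> apply_moves(rows="0 0 0 2.6 0 0 1;0 0 0 2.6 0 1.5 1;0 0 0 0 0 3 .8;0 0 0 0 0 3 .6;0 0 0 0 0 0 .3;0 0 0 0 0 0 .3;0 0 0 0 0 0 .3;0 0 0 0 0 0 .3;0 0 0 0 0 0 .3;0 0 0 0 0 0 .3;0 0 0 0 0 0 .3;0 0 0 0 0 0 .3", force=20)

```text
time: 6.85
tcp_pos: [0.4981, 0.3283, 0.0605]
tcp_rot: [0.061, 0.998, 0.0, 0.0]
force: [-1.5, -0.6, 5.1]
finger_gap: 0.415
grip_force: 20.0
```

```bash
python3 - <<'E'
from h import *
s=bot.read_state();print(s["tcp_pos"],yaw(s),s["finger_gap"]*87,s["grip_force"],s["force"])
E
```

```text
[0.49812846 0.32827751 0.0605402 ] 82.97335055053787 36.123803468483864 20.000650584697723 [-1.53443591 -0.64024402  5.09772348]
```

```bash
python3 - <<'E'
from h import *
go((.6494,-.0619,.112),85.0)
s=bot.read_state();c=bot.calibration("wrist");T=R.from_quat(s["tcp_rot"])
for p in((0,0,.0465),(-.015,0,.0465),(.015,0,.0465),(.015,.018,-.005),(.015,-.018,-.005),(.015,.018,.02)):print(p,proj(c,s["tcp_pos"]+T.apply(p)).round())
E
```

```text
turn z -2.03 deg; shift after turn cm [-18.47 -37.55  -5.15]; before turn [-19.79 -36.87  -5.15]; tilt fix [ 0.02  0.03 -0.  ]; yaw now 82.97
(0, 0, 0.0465) [[250. 213.]]
(-0.015, 0, 0.0465) [[250. 231.]]
(0.015, 0, 0.0465) [[250. 194.]]
(0.015, 0.018, -0.005) [[282. 221.]]
(0.015, -0.018, -0.005) [[218. 221.]]
(0.015, 0.018, 0.02) [[277. 206.]]
```

>>> apply_moves(rows="0 0 0 0 0 -4.5 .3;0 0 -2 0 0 -4.5 .3;0 0 0 -2.05 -4.17 0 .3;0 0 0 -2.05 -4.17 0 .3;0 0 0 -2.05 -4.17 0 .3;0 0 0 -2.05 -4.17 0 .3;0 0 0 -2.05 -4.17 0 .3;0 0 0 -2.05 -4.17 0 .3;0 0 0 -2.05 -4.17 0 .3;0 0 0 -2.05 -4.17 0 .3;0 0 0 -2.07 -4.19 0 .3;0 0 0 0 0 2 .3;0 0 0 0 0 1.8 .3;0 0 0 0 0 0 .3;0 0 0 0 0 0 .3")

```text
time: 8.35
tcp_pos: [0.6484, -0.0619, 0.1114]
tcp_rot: [0.044, 0.999, 0.0, -0.001]
force: [0.0, -0.8, -0.2]
finger_gap: 0.416
grip_force: 20.0
```

```bash
python3 shot.py w5; python3 - <<'E'
from h import *
go((.6494,-.0619,.0965),85.0)
im=cv2.imread("pics/w5.png");cv2.imwrite("pics/w5c.png",cv2.resize(im[110:260,160:360],None,fx=4,fy=4,interpolation=cv2.INTER_CUBIC))
E
```

```text
8.35 [ 0.6484 -0.0619  0.1114] yaw 84.98 [ 0.  -0.8 -0.2] gap 0.416 grip 20.0
turn z 0.00 deg; shift after turn cm [-0.03 -0.01  1.6 ]; before turn [-0.03 -0.01  1.6 ]; tilt fix [-0.    0.02  0.  ]; yaw now 85.00
```

View pics/w5c.png

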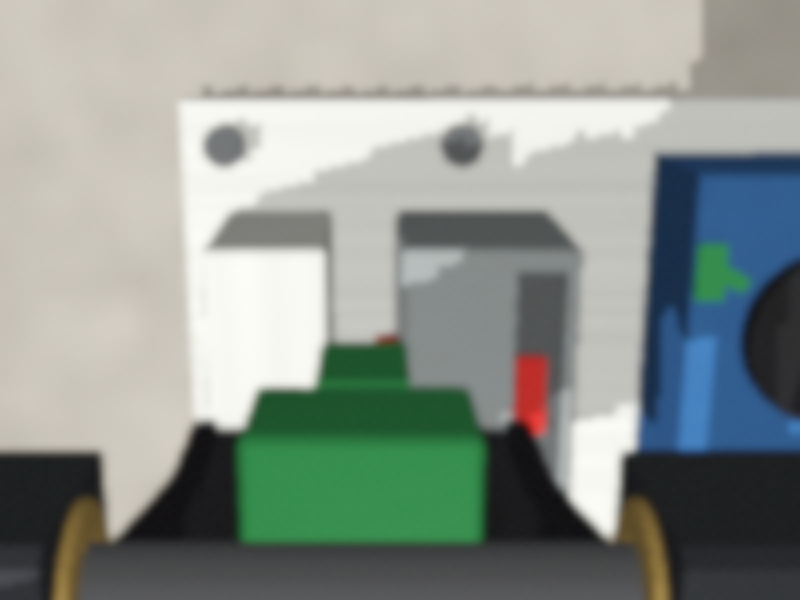

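The crop shows the green blade's foot at columns 325-406 and the gap at about 327-399, so the blade is roughly 0.5 mm off-centre towards +y. The fit looks borderline, so I'll nudge it and try gently.

>>> apply_moves(rows="0 0 0 -.05 -.05 .7 .3;0 0 0 0 0 .6 .3;0 0 0 0 0 .1 .3;0 0 0 0 0 .1 .3;0 0 0 0 0 .1 .3;0 0 0 0 0 .1 .3;0 0 0 0 0 0 .3;0 0 0 0 0 0 .3")

```text
time: 9.2
tcp_pos: [0.6499, -0.0621, 0.0956]
tcp_rot: [0.044, 0.999, 0.0, 0.001]
force: [-0.7, 2.9, 4.3]
finger_gap: 0.415
grip_force: 20.0
```

>>> apply_moves(rows="0 0 0 0 .03 .1 .3;0 0 0 0 0 .1 .3;0 0 0 0 0 .1 .3;0 0 0 0 0 0 .3")

```text
time: 9.6
tcp_pos: [0.6507, -0.0618, 0.0946]
tcp_rot: [0.044, 0.999, 0.0, 0.001]
force: [-3.0, 5.4, 13.0]
finger_gap: 0.411
grip_force: 20.0
```

>>> apply_moves(rows="0 0 0 0 .05 0 .3;0 0 0 0 .05 0 .3;0 0 0 0 0 0 .3")

```text
time: 9.9
tcp_pos: [0.6507, -0.0616, 0.0946]
tcp_rot: [0.044, 0.999, -0.0, 0.001]
force: [-2.5, 1.3, 13.2]
finger_gap: 0.416
grip_force: 20.0
```

```bash
python3 - <<'E'
from h import *
s=bot.read_state();print(s["tcp_pos"],yaw(s),s["force"],s["moment"])
E
```

```text
[ 0.65072686 -0.06160255  0.09463462] 84.99200060736732 [-2.45419336  1.34380744 13.21448228] [0.42252157 0.74107838 0.03841984]
```

>>> apply_moves(rows="0 0 0 0 .06 0 .3;0 0 0 0 0 .1 .3;0 0 0 0 0 .1 .3;0 0 0 0 0 0 .3;0 0 0 0 0 0 .3", force=40)

```text
time: 10.4
tcp_pos: [0.6515, -0.0616, 0.0942]
tcp_rot: [0.044, 0.999, -0.001, 0.002]
force: [-6.3, 1.9, 19.3]
finger_gap: 0.408
grip_force: 40.0
```

```bash
python3 - <<'E'
from h import *
import json
from scipy.ndimage import gaussian_filter1d as g1
for n,v,u0,u1 in(("w5",177,195,310),("w5",184,195,310),("w2",146,140,250),("w2",170,140,250)):
    c=json.load(open(f"pics/{n}.json"));g=cv2.cvtColor(cv2.imread(f"pics/{n}.png"),cv2.COLOR_BGR2GRAY).astype(float)
    l=g[v-1:v+2,u0:u1].mean(0);d=np.gradient(g1(l,.8));k=[i for i in range(1,len(d)-1) if abs(d[i])>6 and abs(d[i])>=abs(d[i-1]) and abs(d[i])>abs(d[i+1])]
    sub=[i+u0+.5*(abs(d[i-1])-abs(d[i+1]))/(abs(d[i-1])-2*abs(d[i])+abs(d[i+1]))for i in k]
    print(n,v,[(round(float(u),1),round(float(d[i])),round(float(onz(c,(u,v),.05)[0,1]*1e3),1)) for i,u in zip(k,sub)])
E
```

```text
w5 177 [(206.1, 14, -94.3), (240.5, -24, -67.2), (243.7, 10, -64.6), (257.6, -11, -53.7), (260.8, 8, -51.2), (269.0, -10, -44.7), (304.7, 16, -16.5)]
w5 184 [(206.4, 14, -94.8), (240.6, -24, -67.7), (243.9, 9, -65.0), (258.3, -19, -53.5), (288.9, -15, -29.2), (303.9, 18, -17.3)]
w2 146 [(148.2, 15, -91.3), (179.0, -35, -66.8), (190.2, 23, -57.9), (226.4, -17, -29.0), (238.0, 17, -19.8), (241.2, -11, -17.3), (244.1, 19, -15.0)]
w2 170 [(150.6, 14, -92.9), (180.6, -33, -68.4), (191.5, 22, -59.5), (196.0, -14, -55.8), (199.1, 15, -53.3), (227.0, -18, -30.5), (238.1, 18, -21.4), (241.2, -10, -18.9), (244.1, 17, -16.5)]
```

>>> apply_moves(rows="0 0 0 0 -.03 0 .3;0 0 .7 0 0 0 .3;0 0 .7 0 0 0 .3;0 0 -.7 0 0 0 .3;0 0 -.7 0 0 0 .3;0 0 -.7 0 0 0 .3;0 0 -.7 0 0 0 .3;0 0 .7 0 0.03 0 .3;0 0 .7 0 0 0 .3;0 0 0 0 0 .1 .3;0 0 0 0 0 0 .3")

```text
time: 11.5
tcp_pos: [0.6519, -0.0617, 0.094]
tcp_rot: [0.044, 0.999, -0.001, 0.003]
force: [-7.4, 1.6, 22.7]
finger_gap: 0.408
grip_force: 40.0
```

Green wedges at the edge, with only its rounded corners entering under more than 20 N, so it doesn't fit. I'll put it back in the caddy.

```bash
python3 - <<'E'
from h import *
go((.4978,.3281,.0615),83.0)
E
```

```text
turn z 1.99 deg; shift after turn cm [20.04 36.81  3.25]; before turn [18.77 37.49  3.09]; tilt fix [-0.09  0.32  0.  ]; yaw now 84.99
```

>>> apply_moves(rows="0 0 0 0 0 -4 .3;0 0 2 0 0 -4 .3;0 0 0 2 3.68 0 .3;0 0 0 2 3.68 0 .3;0 0 0 2 3.68 0 .3;0 0 0 2 3.68 0 .3;0 0 0 2 3.68 0 .3;0 0 0 2 3.68 0 .3;0 0 0 2 3.68 0 .3;0 0 0 2 3.68 0 .3;0 0 0 2 3.68 0 .3;0 0 0 2 3.68 0 .3;0 0 0 0 0 4 .3;0 0 0 0 0 2 .3;0 0 0 0 0 0 .3;0 0 0 0 0 0 .3")

```text
time: 13.1
tcp_pos: [0.496, 0.3286, 0.1087]
tcp_rot: [0.061, 0.998, -0.0, -0.0]
force: [-0.3, 0.1, -0.7]
finger_gap: 0.408
grip_force: 40.0
```

```bash
python3 - <<'E'
from h import *
s=bot.read_state();print(s["tcp_pos"])
go((.4978,.3281,.0615),83.0)
E
```

```text
[0.49601026 0.32857667 0.10872252]
turn z -0.03 deg; shift after turn cm [-0.18 -0.03  4.72]; before turn [-0.19 -0.02  4.72]; tilt fix [-0.05 -0.03  0.  ]; yaw now 82.97
```

>>> apply_moves(rows="0 0 0 -.2 0 3 .3;0 0 0 0 0 1.7 .3;0 0 0 0 0 0 .3;0 0 0 0 0 0 .8;0 0 0 0 0 0 .8;0 0 0 0 0 0 .8;0 0 0 0 0 0 .8;0 0 0 0 0 -3.5 .8;0 0 0 4.95 0 -1 .8;0 0 0 0 0 1 .8;0 0 0 0 0 3.6 .7;0 0 0 0 0 0 .7;0 0 0 0 0 0 .3;0 0 0 0 0 0 .3;0 0 0 0 0 0 .3;0 0 0 0 0 0 .3;0 0 0 0 0 0 .3;0 0 0 0 0 0 .3", force=30)

```text
time: 14.9
tcp_pos: [0.4502, 0.3351, 0.0619]
tcp_rot: [0.061, 0.998, 0.0, 0.001]
force: [1.1, -0.7, 3.9]
finger_gap: 0.408
grip_force: 30.0
```

```bash
python3 - <<'E'
from h import *
s=bot.read_state();print(s["tcp_pos"],s["finger_gap"]*87)
go((.6494,-.0624,.112),85.0)
im=bot.snapshot("top");cv2.imwrite("pics/t2.png",im);c=bot.calibration("top")
for b in blobs(im,'wood',40):
    r=cv2.minAreaRect(b)
    if max(r[1])<20: print(np.round(r[0],1),onz(c,r[0],.036).round(3))
E
```

```text
[0.45024163 0.33509704 0.06188995] 35.50828925863717
turn z -2.02 deg; shift after turn cm [-23.3  -37.86  -5.01]; before turn [-24.63 -37.01  -5.01]; tilt fix [0.06 0.1  0.  ]; yaw now 82.98
[408.7 269.4] [[ 0.418 -0.365]]
[200.5 261.5] [[0.431 0.134]]
[279. 260.] [[ 0.437 -0.054]]
[237.7 252.9] [[0.453 0.046]]
[311.5 250.5] [[ 0.46  -0.132]]
[110.2 227.8] [[0.509 0.356]]
[376.  214.5] [[ 0.549 -0.294]]
[333.6 140. ] [[ 0.741 -0.196]]
[321.8 142.2] [[ 0.735 -0.165]]
```

>>> apply_moves(rows="0 0 0 0 0 -4.5 .3;0 0 -2 0 0 -4.5 .3;0 0 0 -2.33 -3.79 0 .3;0 0 0 -2.33 -3.79 0 .3;0 0 0 -2.33 -3.79 0 .3;0 0 0 -2.33 -3.79 0 .3;0 0 0 -2.33 -3.79 0 .3;0 0 0 -2.33 -3.79 0 .3;0 0 0 -2.33 -3.79 0 .3;0 0 0 -2.33 -3.79 0 .3;0 0 0 -2.33 -3.77 0 .3;0 0 0 -2.33 -3.75 0 .3;0 0 0 0 0 2 .3;0 0 0 0 0 1.5 .3;0 0 0 0 0 0 .3;0 0 0 0 0 0 .3")

```text
time: 16.55
tcp_pos: [0.6473, -0.0614, 0.1148]
tcp_rot: [0.043, 0.999, 0.0, -0.001]
force: [-0.0, 0.0, -0.3]
finger_gap: 0.409
grip_force: 30.0
```

```bash
python3 shot.py w6; python3 - <<'E'
from h import *
go((.6498,-.062,.0979),85.0)
im=cv2.imread("pics/w6.png");cv2.imwrite("pics/w6c.png",cv2.resize(im[130:240,190:330],None,fx=5,fy=5,interpolation=cv2.INTER_CUBIC))
E
```

```text
16.55 [ 0.6473 -0.0614  0.1148] yaw 85.05 [-0.   0.  -0.3] gap 0.409 grip 30.0
turn z 0.06 deg; shift after turn cm [-0.18 -0.04  1.81]; before turn [-0.18 -0.04  1.81]; tilt fix [ 0.01 -0.02 -0.  ]; yaw now 85.06
```

View pics/w6c.png

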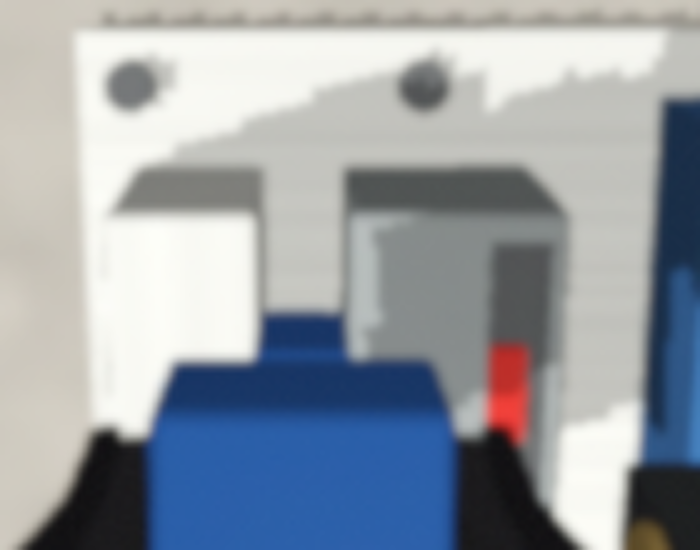

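The crop shows the blue blade at columns 262-346 and the gap at about 258-348, so it is centred. Inserting.

>>> apply_moves(rows="0 0 0 -.15 0 1.4 .3;0 0 0 0 0 .3 .3;0 0 0 0 0 .3 .3;0 0 0 0 0 .3 .3;0 0 0 0 0 .3 .3;0 0 0 0 0 0 .3")

```text
time: 17.2
tcp_pos: [0.6498, -0.0622, 0.0894]
tcp_rot: [0.044, 0.999, 0.0, -0.0]
force: [0.6, 2.0, -1.7]
finger_gap: 0.411
grip_force: 30.0
```

>>> apply_moves(rows="0 0 0 0 0 .4 .3;0 0 0 0 0 .4 .3;0 0 0 0 0 .4 .3;0 0 0 0 0 .4 .3;0 0 0 0 0 .2 .3;0 0 0 0 0 0 .3")

```text
time: 17.8
tcp_pos: [0.6504, -0.0622, 0.073]
tcp_rot: [0.044, 0.999, 0.0, 0.0]
force: [-1.3, 5.7, 9.0]
finger_gap: 0.409
grip_force: 30.0
```

>>> apply_moves(rows="0 0 0 0 0 .1 .3;0 0 0 0 0 0 .7;0 0 0 0 0 0 .7;0 0 0 0 0 0 .7;0 0 0 0 0 0 .7;0 0 0 0 0 -2.5 .7;0 0 0 0 0 -2.5 .1;0 0 0 0 0 0 .1;0 0 0 0 0 0 .1;0 0 0 0 0 0 .1;0 0 0 0 0 0 .1;0 0 0 0 0 0 .1;0 0 0 0 0 2 .1;0 0 0 0 0 .8 .1;0 0 0 0 0 0 .1", force=10)

```text
time: 19.3
tcp_pos: [0.6494, -0.0626, 0.0917]
tcp_rot: [0.044, 0.999, 0.0, -0.001]
force: [-0.7, -0.5, -1.0]
finger_gap: 0.11
grip_force: 0.0
```

>>> apply_moves(rows="0 0 0 0 0 .2 .1;0 0 0 0 0 .2 .1;0 0 0 0 0 .1 .1;0 0 0 0 0 0 .1;0 0 0 0 0 0 .1")

```text
time: 19.8
tcp_pos: [0.65, -0.0628, 0.0904]
tcp_rot: [0.044, 0.999, -0.0, 0.0]
force: [-7.0, 0.6, 13.4]
finger_gap: 0.098
grip_force: 6.5
```

The packer is home: 13 N against the head, and its top is at about z 0.076. Next I'll check the telltale from the same viewpoint as the earlier picture.

```bash
python3 - <<'E'
from h import *
go((.6801,-.014,.12),85.5)
E
```

```text
turn z -0.52 deg; shift after turn cm [-2.62  5.1  -2.96]; before turn [-2.57  5.12 -2.96]; tilt fix [-0.01  0.02 -0.  ]; yaw now 84.98
```

>>> apply_moves(rows="0 0 -.5 0 0 -3.2 .1;0 0 0 -1.4 2.5 -.2 .7;0 0 0 -1.3 2.6 0 1;0 0 0 0 0 0 1;0 0 0 0 0 0 1;0 0 0 0 0 0 1")

```text
time: 20.4
tcp_pos: [0.6801, -0.0146, 0.1213]
tcp_rot: [0.04, 0.999, -0.0, -0.001]
force: [-0.4, -0.0, -0.1]
finger_gap: 0.469
grip_force: 0.0
```

```bash
python3 shot.py w7; python3 - <<'E'
from h import *
import json
for n in("w2","w7"):
    im=cv2.imread(f"pics/{n}.png");c=json.load(open(f"pics/{n}.json"))
    for b in blobs(im,'red',15):
        r=cv2.boundingRect(b);ctr=np.array(r[:2])+np.array(r[2:])/2-.5
        if 150<ctr[0]<300: 
            p=onz(c,[(r[0],ctr[1]),(r[0]+r[2]-1,ctr[1])],.05);print(n,r,p.round(4))
im=cv2.imread("pics/w7.png");cv2.imwrite("pics/w7c.png",cv2.resize(im[20:240,130:430],None,fx=2.6,fy=2.6,interpolation=cv2.INTER_CUBIC))
E
```

```text
20.4 [ 0.6801 -0.0146  0.1213] yaw 85.47 [-0.4 -0.  -0.1] gap 0.469 grip 0.0
w2 (227, 163, 8, 20) [[ 0.6525 -0.0307]
 [ 0.6529 -0.025 ]]
w7 (231, 162, 8, 21) [[ 0.6527 -0.0281]
 [ 0.6531 -0.0224]]
```

View pics/w7c.png

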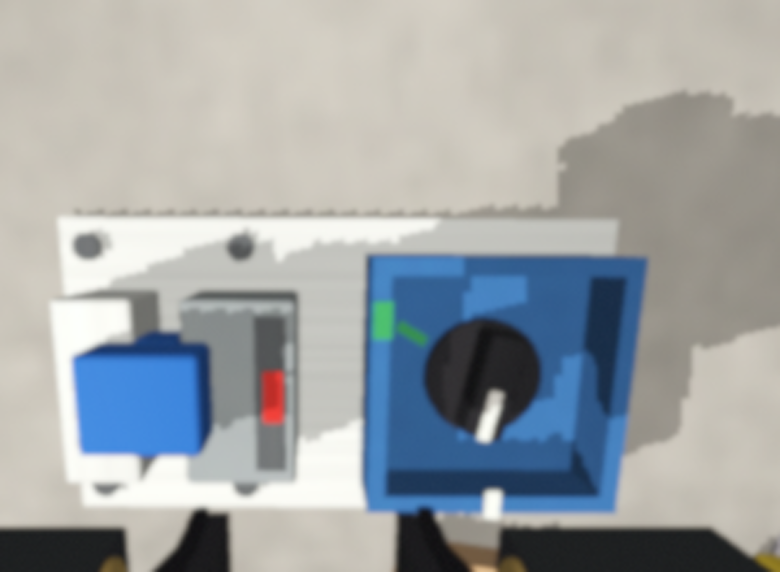

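The crop shows the blue packer home. The flag moved from about (227-234) to (231-238), roughly 2.5 mm, which is over 1.7 mm, so blue is the thickest that fits. The pointer runs from (496,393) to (485,442). Now the knob.

```bash
python3 - <<'E'
from h import *
import json
c=json.load(open("pics/w7.json"));im=cv2.imread("pics/w7.png")
h=cv2.cvtColor(im,cv2.COLOR_BGR2HSV);m=cv2.inRange(h,(0,0,170),(180,60,255));m[:, :300]=0;m[:,345:]=0;m[:165]=0;m[193:]=0
cs,_=cv2.findContours(m,0,1)
for b in cs:
    if cv2.contourArea(b)>10:
        r=cv2.minAreaRect(b);p=onz(c,cv2.boxPoints(r),.038);print(np.round(r[0],1),r[1],p.round(4).tolist(),p.mean(0))
d=cv2.inRange(h,(0,0,0),(180,255,55));d[:135]=0;d[195:]=0;d[:,:280]=0;d[:,345:]=0
cs,_=cv2.findContours(d,0,1);b=max(cs,key=cv2.contourArea);(x,y),rr=cv2.minEnclosingCircle(b);print("disc",x,y,rr,onz(c,(x,y),.018),cv2.contourArea(b))
W=onz(c,np.array([(369,256),(647,259),(615,511),(369,511)])/2.6+[130,20]-.3,.042);print(W.mean(0))
t=bot.calibration("top");print("bottle",onz(t,(251,112),0),onz(t,(251,83),.2))
s=bot.read_state();print(s["joints"].round(3))
go((.659,.0478,.07),75.5)
E
```

```text
[317.8 180.5] (5.6921000480651855, 19.922348022460938) [[0.6762, 0.0409], [0.6595, 0.0466], [0.6614, 0.0513], [0.6782, 0.0456]] [0.66882579 0.04609603]
disc 315.1470642089844 163.7941131591797 21.397024154663086 [[0.65784904 0.04850314]] 1152.5
[0.65862143 0.04868469]
bottle [[0.83034695 0.01734639]] [[0.80935791 0.0190138 ]]
[-0.137  0.446  1.466 -0.     1.231 -1.628]
turn z 9.94 deg; shift after turn cm [3.61 5.53 5.14]; before turn [2.6  6.07 5.14]; tilt fix [-0.02 -0.06  0.  ]; yaw now 85.44
```

>>> apply_moves(rows="0 0 5.7 0 0 0 .3;0 0 5.7 0 0 0 .3;0 0 0 1.85 2.7 0 .3;0 0 0 1.9 2.74 0 .3;0 0 0 0 0 2.5 .3;0 0 0 0 0 2.6 .3;0 0 0 0 0 0 .3;0 0 0 0 0 0 .3;0 0 0 0 0 0 .3", force=10)

```text
time: 21.35
tcp_pos: [0.6607, 0.0479, 0.0725]
tcp_rot: [0.139, 0.99, 0.0, 0.001]
force: [0.0, -0.1, 0.4]
finger_gap: 0.301
grip_force: 0.0
```

```bash
python3 shot.py w8; python3 -c "
from h import *
go((.659,.048,.037),74)
im=cv2.imread('pics/w8.png');cv2.imwrite('pics/w8c.png',cv2.resize(im[100:290,170:350],None,fx=3,fy=3,interpolation=cv2.INTER_CUBIC))"
```

```text
21.35 [0.6607 0.0479 0.0725] yaw 74.03 [ 0.  -0.1  0.4] gap 0.301 grip 0.0
turn z 0.03 deg; shift after turn cm [ 0.19 -0.05  3.58]; before turn [ 0.2  -0.06  3.58]; tilt fix [0.04 0.16 0.  ]; yaw now 74.03
```

View pics/w8c.png

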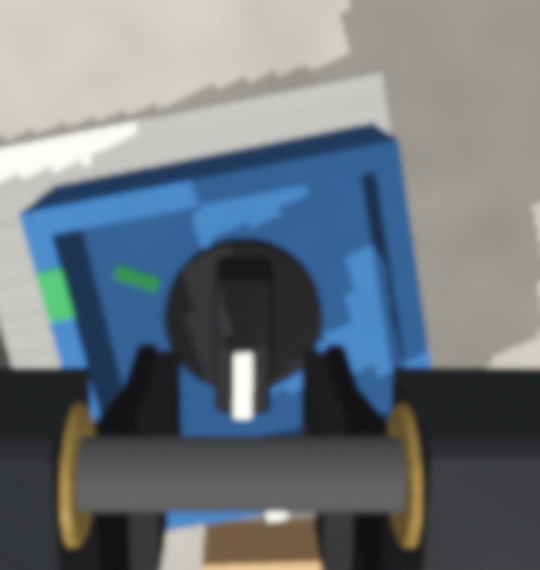

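The crop shows the bar vertical at column 243, midway between the fingers at 180 and 305, so it is aligned with the tool. I'll descend and grip.

>>> apply_moves(rows="0 0 0 .15 0 1 .3;0 0 0 0 0 1 .3;0 0 0 0 0 1 .3;0 0 0 0 0 .5 .3;0 0 0 0 0 0 .05;0 0 0 0 0 0 .05;0 0 0 0 0 0 .05;0 0 0 0 0 0 .05", force=25)

```text
time: 22.2
tcp_pos: [0.6584, 0.0492, 0.0359]
tcp_rot: [0.138, 0.99, 0.0, 0.0]
force: [0.4, 1.0, -3.1]
finger_gap: 0.162
grip_force: 25.0
```

>>> apply_moves(rows="0 0 8.4 0 0 0 .05;0 0 8.4 0 0 0 .05;0 0 8.4 0 0 0 .05;0 0 8.4 0 0 0 .05;0 0 8.4 0 0 0 .05;0 0 8.4 0 0 0 .05;0 0 8.4 0 0 0 .05;0 0 8.4 0 0 0 .05;0 0 8.4 0 0 0 .05;0 0 8.4 0 0 0 .05;0 0 8.4 0 0 0 .05;0 0 8.4 0 0 0 .05;0 0 8.4 0 0 0 .05;0 0 0 0 0 0 .05;0 0 0 0 0 0 .05")

```text
time: 23.7
tcp_pos: [0.6593, 0.0495, 0.0359]
tcp_rot: [0.888, 0.461, 0.001, 0.0]
force: [5.7, 3.1, -4.9]
finger_gap: 0.16
grip_force: 25.0
```

```bash
python3 - <<'E'
from h import *
s=bot.read_state();print(s["tcp_pos"],yaw(s),s["moment"],s["force"],s["joints"])
E
```

```text
[0.65930511 0.04950779 0.03594325] -35.14146954680258 [ 0.33123414 -0.66994767 -0.03281097] [ 5.65286613  3.10946641 -4.88071618] [-4.46645236e-02  5.04263069e-01  1.56280134e+00  1.02627858e-03
  1.07182351e+00  5.68177956e-01]
```

>>> apply_moves(rows="0 0 0 0 0 0 .3;0 0 0 0 0 0 .3;0 0 0 0 0 0 .3;0 0 0 0 0 -4 .3;0 0 0 0 0 -4 .3;0 0 0 0 0 -2 .3;0 0 8.5 0 0 0 1;0 0 8.5 0 0 0 1;0 0 8.5 0 0 0 1;0 0 8.5 0 0 0 1;0 0 8.5 0 0 0 1;0 0 8.5 0 0 0 1;0 0 4 0 0 0 1;0 0 0 -4 0 0 1;0 0 0 0 0 0 1;0 0 0 0 0 0 1")

```text
time: 25.3
tcp_pos: [0.6174, 0.0491, 0.1357]
tcp_rot: [1.0, -0.001, -0.0, 0.0]
force: [0.2, -0.0, 0.4]
finger_gap: 0.989
grip_force: 0.0
```

```bash
python3 shot.py w9; python3 - <<'E'
from h import *
import json
c=json.load(open("pics/w9.json"));im=cv2.imread("pics/w9.png")
h=cv2.cvtColor(im,cv2.COLOR_BGR2HSV)
P=proj(c,[(.659,.049,.038),(.659,.049,.018)]).round();print(P)
x,y=P[0].astype(int);m=cv2.inRange(h,(0,0,150),(180,70,255));k=np.zeros_like(m);cv2.circle(k,(x,y),26,255,-1);m&=k
cs,_=cv2.findContours(m,0,1)
for b in cs:
    if cv2.contourArea(b)>10:
        r=cv2.minAreaRect(b);p=onz(c,cv2.boxPoints(r),.038);e=[(p[1]-p[0]),(p[2]-p[1])];e=max(e,key=np.linalg.norm);print(r,p.mean(0),"axis",np.degrees(np.arctan2(e[1],e[0])))
cv2.imwrite("pics/w9c.png",im[40:260,100:420])
E
```

```text
25.3 [0.6174 0.0491 0.1357] yaw -90.12 [ 0.2 -0.   0.4] gap 0.989 grip 0.0
[[250. 149.]
 [250. 146.]]
((258.4295349121094, 155.10067749023438), (19.66156768798828, 5.57077693939209), 34.99202346801758) [0.65333085 0.04105691] axis -124.9399733341529
```

View pics/w9c.png

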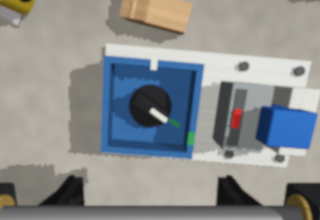

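The crop shows the pointer running from about (150,110) straight onto the green floor line and the rim dot at (190,138). The measured angle is -124.9°, so the stop is locked. Next is a rack view.

>>> apply_moves(rows="0 0 0 0 0 -3 1;0 0 0 -2.1 3.7 -.5 1;0 0 0 -2.1 3.7 -.5 1;0 0 0 -2.1 3.7 -.5 1;0 0 0 -2.1 3.7 -.5 1;0 0 0 -2.1 3.7 -.5 1;0 0 0 -2.1 3.7 -.5 1;0 0 0 -2.1 3.7 -.5 1;0 0 0 -2.1 3.7 0 1;0 0 0 -2.1 3.7 0 1;0 0 0 -2 3.7 0 1;0 0 0 0 0 0 1;0 0 0 0 0 0 1")

```text
time: 26.65
tcp_pos: [0.4088, -0.3222, 0.202]
tcp_rot: [1.0, -0.002, 0.001, 0.001]
force: [0.3, -0.6, -0.2]
finger_gap: 0.998
grip_force: 0.0
```

```bash
python3 shot.py w10; python3 - <<'E'
from h import *
im=bot.snapshot("top");c=bot.calibration("top")
for b in blobs(im,'wood',40):
    r=cv2.minAreaRect(b);p=onz(c,r[0],.036)[0]
    if max(r[1])<20 and p[0]<.6: print(np.round(r[0],1),p.round(3))
cv2.imwrite("pics/w10c.png",cv2.resize(cv2.imread("pics/w10.png")[0:260,80:430],None,fx=2.2,fy=2.2))
E
```

```text
26.65 [ 0.4088 -0.3222  0.202 ] yaw -90.28 [ 0.3 -0.6 -0.2] gap 0.998 grip 0.0
[200.5 261.5] [0.431 0.134]
[279. 260.] [ 0.437 -0.054]
[237.5 253. ] [0.452 0.046]
[311.5 250.5] [ 0.46  -0.132]
[376.  214.5] [ 0.549 -0.294]
```

View pics/w10c.png

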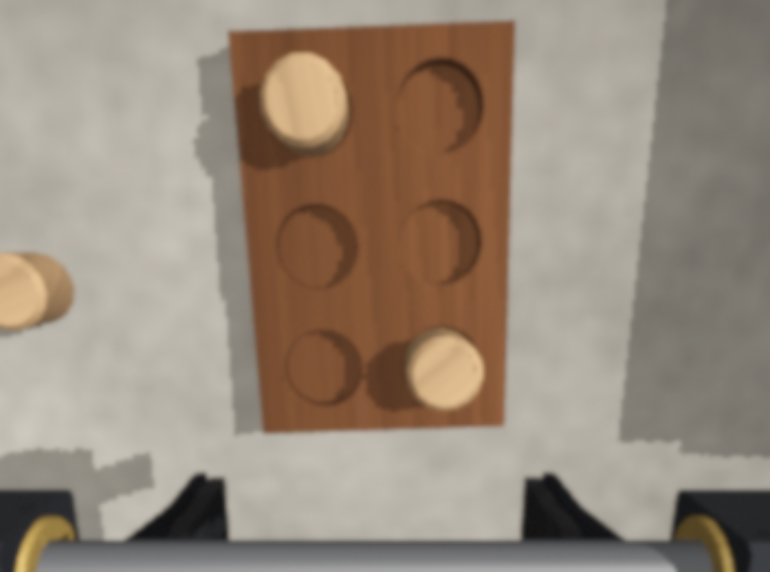

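The crop shows blanks at (304,100) and (445,370), and empty pockets at (440,105), (317,246), (441,242) and (325,368). The rack corners are near (231,32), (515,22), (504,425) and (264,433).

```bash
python3 - <<'E'
from h import *
import json
c=json.load(open("pics/w10.json"));im=cv2.imread("pics/w10.png")
h=cv2.cvtColor(im,cv2.COLOR_BGR2HSV);m=cv2.inRange(h,(3,80,30),(22,255,255));m[215:]=0;m[:,:150]=0
cs,_=cv2.findContours(m,0,1);b=max(cs,key=cv2.contourArea)
q=cv2.approxPolyDP(cv2.convexHull(b),6,True)[:,0];print(q.tolist())
man=np.array([(231,32),(515,22),(504,425),(264,433)])/2.2+[80,0]-.3;print(man.round(1).tolist())
Q=onz(c,man,.02);print(Q.round(4),Q.mean(0))
loc=np.array([(103,70),(103,-70),(-103,-70),(-103,70)])/1e3
A=np.array([[p[0],-p[1],1,0] for p in loc]+[[p[1],p[0],0,1] for p in loc]);
x,res,*_=np.linalg.lstsq(A,np.r_[Q[:,0],Q[:,1]],rcond=None);print("scale",np.hypot(*x[:2]),"yaw",np.degrees(np.arctan2(x[1],x[0])),"ctr",x[2:],res)
th=np.arctan2(x[1],x[0]);Rm=np.array([[np.cos(th),-np.sin(th)],[np.sin(th),np.cos(th)]])
for k in range(6):
    l=np.array([(-66,0,66)[k%3],(-33,33)[k//3]])/1e3;print(k,(x[2:]+Rm@l).round(4))
pk=np.array([(440,105),(317,246),(441,242),(325,368)])/2.2+[80,0]-.3;print("pockets",onz(c,pk,.02).round(4).tolist())
bl=np.array([(304,99),(445,369)])/2.2+[80,0]-.3;print("blanks top",onz(c,bl,.046).round(4).tolist())
go((.453,.046,.1),-90)
E
```

```text
[[312, 10], [308, 192], [200, 195], [184, 15]]
[[184.7, 14.2], [313.8, 9.7], [308.8, 192.9], [199.7, 196.5]]
[[ 0.5835 -0.2535]
 [ 0.5873 -0.3914]
 [ 0.3834 -0.3972]
 [ 0.3791 -0.2585]] [ 0.48332524 -0.32516365]
scale 0.990379313457321 yaw 1.5686356387201779 ctr [ 0.48332524 -0.32516365] [4.60583428e-07]
0 [ 0.4183 -0.36  ]
1 [ 0.4842 -0.3582]
2 [ 0.5502 -0.3563]
3 [ 0.4164 -0.294 ]
4 [ 0.4824 -0.2922]
5 [ 0.5484 -0.2904]
pockets [[0.551, -0.356], [0.4832, -0.2923], [0.485, -0.3582], [0.4172, -0.2948]]
blanks top [[0.5484, -0.2907], [0.4217, -0.3591]]
turn z -0.10 deg; shift after turn cm [  4.37 -36.64  10.14]; before turn [  4.3  -36.65  10.13]; tilt fix [ 0.03 -0.06 -0.  ]; yaw now -90.10
```

>>> apply_moves(rows="0 0 0 .1 -4 1 1;0 0 0 .1 -4 1 1;0 0 0 .1 -4 2 1;0 0 0 0 -4 2 1;0 0 0 0 -3 2 1;0 0 0 0 0 0 1;0 0 0 0 0 0 1")

```text
time: 27.45
tcp_pos: [0.4123, -0.1292, 0.121]
tcp_rot: [1.0, 0.001, 0.0, 0.0]
force: [0.3, -0.4, 0.5]
finger_gap: 0.997
grip_force: 0.0
```

```bash
cat > sp.py <<'E'
import sys,json
from h import *
# nearest light-wood round top at height z to guess
n,gx,gy,z=sys.argv[1],*map(float,sys.argv[2:5]);c=json.load(open(f"pics/{n}.json"));im=cv2.imread(f"pics/{n}.png")
h=cv2.cvtColor(im,cv2.COLOR_BGR2HSV);m=cv2.inRange(h,(10,50,185),(25,160,255))
cs,_=cv2.findContours(m,0,1)
for b in cs:
    if cv2.contourArea(b)>250:
        (x,y),(w,hh),a=cv2.fitEllipse(b);p=onz(c,(x,y),z)[0]
        if np.hypot(p[0]-gx,p[1]-gy)<.06: print("ell %.1f %.1f"%(x,y),round(w,1),round(hh,1),"->",p.round(4))
E
python3 shot.py w11; python3 sp.py w11 .46 -.132 .036
```

```text
27.45 [ 0.4123 -0.1292  0.121 ] yaw -89.90 [ 0.3 -0.4  0.5] gap 0.997 grip 0.0
ell 254.4 141.0 40.7 42.5 -> [ 0.4624 -0.1331]
```

>>> apply_moves(rows="0 0 0 2.5 .2 0 .8;0 0 0 2.5 .2 1 .8;0 0 0 0 0 4 .7;0 0 0 0 0 3.8 .7;0 0 0 0 0 0 .7;0 0 0 0 0 0 .3;0 0 0 0 0 0 .3;0 0 0 0 0 0 .3;0 0 0 0 0 0 .3;0 0 0 0 0 0 .3;0 0 0 0 0 0 .3", force=20)

```text
time: 28.6
tcp_pos: [0.4635, -0.1355, 0.035]
tcp_rot: [1.0, -0.001, 0.002, 0.001]
force: [-1.3, 0.0, 8.4]
finger_gap: 0.448
grip_force: 20.0
```

```bash
python3 - <<'E'
from h import *
s=bot.read_state();print(s["tcp_pos"],s["force"])
go((.4824,-.2922,.075),-90)
E
```

```text
[ 0.46347732 -0.13546272  0.03501865] [-1.32972386  0.02696012  8.37745556]
turn z -0.11 deg; shift after turn cm [ 1.89 15.67 -4.  ]; before turn [ 1.94 15.68 -3.96]; tilt fix [ 0.11 -0.2   0.  ]; yaw now -90.11
```

>>> apply_moves(rows="0 0 0 0 0 -4 .3;0 0 0 0 0 -2 .3;0 0 0 .5 3.9 0 .3;0 0 0 .5 3.9 0 .3;0 0 0 .5 3.9 0 .3;0 0 0 .5 3.97 0 .3;0 0 0 0 0 1.5 .3;0 0 0 0 0 0 .3;0 0 0 0 0 0 .3;0 0 0 0 0 0 .3")

```text
time: 29.6
tcp_pos: [0.4814, -0.2901, 0.078]
tcp_rot: [1.0, -0.0, -0.0, -0.0]
force: [0.3, -0.1, 0.4]
finger_gap: 0.447
grip_force: 20.0
```

```bash
python3 shot.py w12; python3 - <<'E'
from h import *
go((.4835,-.2922,.058),-88.4)
cv2.imwrite("pics/w12c.png",cv2.resize(cv2.imread("pics/w12.png")[60:270,120:390],None,fx=2.8,fy=2.8))
E
```

```text
29.6 [ 0.4814 -0.2901  0.078 ] yaw -90.05 [ 0.3 -0.1  0.4] gap 0.447 grip 20.0
turn z -1.64 deg; shift after turn cm [0.18 0.2  2.03]; before turn [0.18 0.19 2.03]; tilt fix [ 0.   -0.01 -0.  ]; yaw now -90.04
```

View pics/w12c.png

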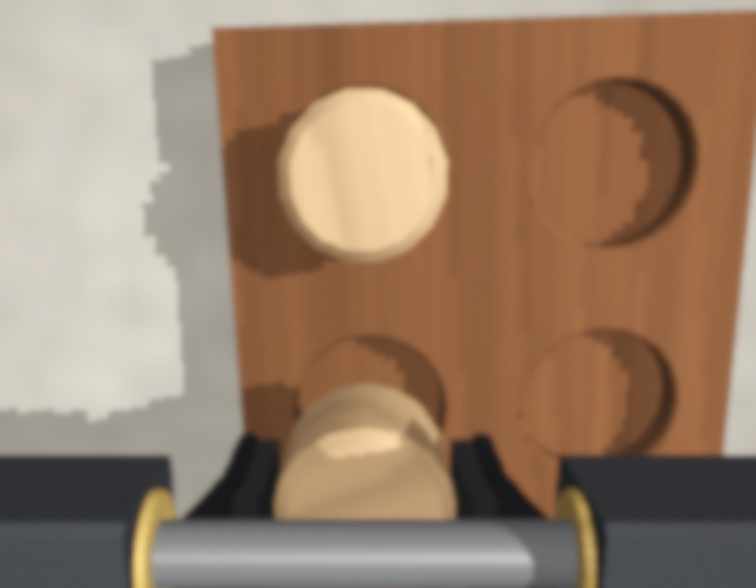

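The crop shows the held blank's foot centred at column 366 and its pocket at about 372. Two millimetres along tool +y agrees with the computed shift. The filled pocket's blank is at (363,173).

>>> apply_moves(rows="0 0 0 .2 .2 1 .3;0 0 0 0 0 1 .3;0 0 0 0 0 .3 .3;0 0 0 0 0 .2 .3;0 0 0 0 0 .2 .3;0 0 0 0 0 0 .3;0 0 0 0 0 0 .3")

```text
time: 30.35
tcp_pos: [0.4846, -0.2928, 0.0519]
tcp_rot: [1.0, -0.001, 0.001, -0.0]
force: [1.7, 5.2, 7.3]
finger_gap: 0.449
grip_force: 20.0
```

>>> apply_moves(rows="0 0 0 -.05 -.07 .2 .3;0 0 0 0 0 .2 .3;0 0 0 0 0 .2 .3;0 0 0 0 0 .1 .3;0 0 0 0 0 0 .3")

```text
time: 30.85
tcp_pos: [0.4841, -0.2925, 0.0449]
tcp_rot: [1.0, -0.001, 0.001, -0.0]
force: [1.6, 5.1, 8.7]
finger_gap: 0.456
grip_force: 20.0
```

>>> apply_moves(rows="0 0 0 0 0 0 .55;0 0 0 0 0 0 .55;0 0 0 0 0 -4 .55;0 0 0 0 0 -3.6 1;0 0 0 -1.6 -4 0 1;0 0 0 -1.6 -4 0 1;0 0 0 -1.6 -4 0 1;0 0 0 -1.6 -4 0 1;0 0 0 -1.6 -4 0 1;0 0 0 -1.6 -3.8 0 1;0 0 0 0 0 0 1;0 0 0 0 0 0 1;0 0 0 0 0 0 1")

```text
time: 32.15
tcp_pos: [0.3879, -0.0552, 0.12]
tcp_rot: [1.0, -0.001, 0.0, 0.0]
force: [0.7, -0.6, -0.1]
finger_gap: 1.001
grip_force: 0.0
```

```bash
python3 shot.py w13; python3 sp.py w13 .437 -.054 .036; python3 - <<'E'
from h import *
im=bot.snapshot("top");c=bot.calibration("top")
for b in blobs(im,'wood',40):
    r=cv2.minAreaRect(b);p=onz(c,r[0],.036)[0]
    if max(r[1])<20 and p[0]<.6: print(np.round(r[0],1),p.round(3))
E
```

```text
32.15 [ 0.3879 -0.0552  0.12  ] yaw -90.14 [ 0.7 -0.6 -0.1] gap 1.001 grip 0.0
ell 243.6 134.1 25.5 43.9 -> [ 0.4439 -0.0503]
[408.4 269.3] [ 0.418 -0.364]
[201.  261.5] [0.431 0.133]
[237.5 253. ] [0.452 0.046]
[379.  242.5] [ 0.481 -0.297]
[376.  214.5] [ 0.549 -0.294]
```

```bash
cat > sp.py <<'E'
import sys,json
from h import *
n,gx,gy,z=sys.argv[1],*map(float,sys.argv[2:5]);c=json.load(open(f"pics/{n}.json"));im=cv2.imread(f"pics/{n}.png")
h=cv2.cvtColor(im,cv2.COLOR_BGR2HSV)
m=cv2.morphologyEx(cv2.inRange(h,(8,60,70),(25,200,255)),cv2.MORPH_OPEN,np.ones((5,5)))
cs,_=cv2.findContours(m,0,1)
for b in cs:
    if cv2.contourArea(b)>250:
        x,y,w,hh=cv2.boundingRect(b);(a,bb),r=cv2.minEnclosingCircle(b);print("box",x,y,w,hh,onz(c,(x+w/2-.5,y+hh/2-.5),z)[0].round(4),"circ %.1f %.1f %.1f"%(a,bb,r),onz(c,(a,bb),z)[0].round(4))
E
for a in "w11 .46 -.132" "w13 .437 -.054"; do python3 sp.py $a .036;echo; done; python3 - <<'E'
import cv2;cv2.imwrite("pics/w13c.png",cv2.imread("pics/w13.png")[80:200,170:330])
E
```

```text
box 228 291 281 18 [ 0.3042 -0.2489] circ 368.0 299.0 140.2 [ 0.3048 -0.2488]
box 389 235 26 47 [ 0.3512 -0.2754] circ 402.0 258.0 23.8 [ 0.3512 -0.2759]
box 86 234 27 49 [0.3505 0.0156] circ 99.5 258.0 25.1 [0.3505 0.0151]
box 141 143 51 46 [ 0.441  -0.0562] circ 166.2 164.2 25.9 [ 0.4422 -0.0565]
box 24 127 67 46 [0.4547 0.036 ] circ 57.0 148.0 33.2 [0.456  0.0358]
box 230 119 46 46 [ 0.462  -0.1315] circ 252.3 141.5 23.2 [ 0.462  -0.1312]
box 380 0 132 225 [ 0.4866 -0.2908] circ 445.5 112.0 129.7 [ 0.4866 -0.2908]

box 227 291 282 17 [ 0.2807 -0.1734] circ 367.5 299.0 140.7 [ 0.2807 -0.1734]
box 86 234 27 49 [0.3275 0.089 ] circ 99.0 258.0 25.0 [0.3275 0.089 ]
box 4 125 69 47 [0.4325 0.1248] circ 38.0 146.5 34.4 [0.4338 0.1246]
box 224 117 45 46 [ 0.4394 -0.0523] circ 246.0 139.5 23.3 [ 0.4394 -0.0523]
box 461 115 51 86 [ 0.4237 -0.2588] circ 486.0 157.5 49.3 [ 0.4237 -0.2588]
box 105 99 58 48 [0.4535 0.0411] circ 133.5 121.5 29.2 [0.4543 0.041 ]
box 484 32 28 52 [ 0.5025 -0.2493] circ 499.2 57.5 26.4 [ 0.5025 -0.2505]
```

View pics/w13c.png

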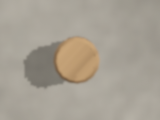

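The crop shows the spare at (77,59), lit and upright.

>>> apply_moves(rows="0 0 0 2.6 -.3 0 .8;0 0 0 2.55 0 1 .8;0 0 0 0 0 4 .7;0 0 0 0 0 3.6 .7;0 0 0 0 0 0 .7;0 0 0 0 0 0 .3;0 0 0 0 0 0 .3;0 0 0 0 0 0 .3;0 0 0 0 0 0 .3;0 0 0 0 0 0 .3;0 0 0 0 0 0 .3", force=20)

```text
time: 33.35
tcp_pos: [0.4406, -0.0521, 0.0357]
tcp_rot: [1.0, -0.001, 0.002, 0.001]
force: [-1.6, -1.1, 7.4]
finger_gap: 0.451
grip_force: 20.0
```

```bash
python3 - <<'E'
from h import *
s=bot.read_state();print(s["tcp_pos"],s["force"])
go((.4842+s["tcp_pos"][0]-.4394,-.3582,.08),-90)
E
```

```text
[ 0.44061565 -0.05213207  0.03571174] [-1.55320413 -1.14539428  7.36836184]
turn z -0.11 deg; shift after turn cm [ 4.48 30.61 -4.43]; before turn [ 4.55 30.6  -4.37]; tilt fix [ 0.08 -0.2   0.  ]; yaw now -90.11
```

>>> apply_moves(rows="0 0 0 0 0 -4 .3;0 0 0 0 0 -3 .3;0 0 0 .64 4.37 0 .3;0 0 0 .64 4.37 0 .3;0 0 0 .64 4.37 0 .3;0 0 0 .64 4.37 0 .3;0 0 0 .64 4.37 0 .3;0 0 0 .64 4.37 0 .3;0 0 0 .64 4.38 0 .3;0 0 0 0 0 0 .3;0 0 0 0 0 2.5 .3;0 0 0 0 0 0 .3;0 0 0 0 0 0 .3")

```text
time: 34.65
tcp_pos: [0.4826, -0.3564, 0.0785]
tcp_rot: [1.0, -0.001, -0.001, -0.001]
force: [0.6, 0.0, 0.5]
finger_gap: 0.452
grip_force: 20.0
```

```bash
python3 - <<'E'
from h import *
go((.4854,-.3582,.058),-90)
E
```

```text
turn z -0.09 deg; shift after turn cm [0.28 0.18 2.05]; before turn [0.29 0.19 2.05]; tilt fix [-0.09  0.09  0.  ]; yaw now -90.09
```

>>> apply_moves(rows="0 0 0 .25 .15 1 .3;0 0 0 0 0 1 .3;0 0 0 0 0 .3 .3;0 0 0 0 0 .2 .3;0 0 0 0 0 .2 .3;0 0 0 0 0 0 .3;0 0 0 0 0 0 .3")

```text
time: 35.35
tcp_pos: [0.4857, -0.359, 0.0518]
tcp_rot: [1.0, -0.001, 0.0, -0.0]
force: [0.6, 1.2, -1.3]
finger_gap: 0.452
grip_force: 20.0
```

>>> apply_moves(rows="0 0 0 0 0 .3 .3;0 0 0 0 0 .35 .3;0 0 0 0 0 0 .3;0 0 0 0 0 0 .55;0 0 0 0 0 0 .55;0 0 0 0 0 -4 .55;0 0 0 0 0 -3.5 1;0 0 0 -.92 -4.49 0 1;0 0 0 -.92 -4.49 0 1;0 0 0 -.92 -4.49 0 1;0 0 0 -.92 -4.49 0 1;0 0 0 -.92 -4.49 0 1;0 0 0 -.92 -4.49 0 1;0 0 0 -.92 -4.49 0 1;0 0 0 -.92 -4.49 0 1;0 0 0 -.92 -4.49 0 1;0 0 0 0 0 0 1;0 0 0 0 0 0 1;0 0 0 0 0 0 1")

```text
time: 37.25
tcp_pos: [0.4041, 0.0442, 0.1204]
tcp_rot: [1.0, -0.001, 0.0, 0.0]
force: [-0.6, 0.3, 0.1]
finger_gap: 1.001
grip_force: 0.0
```

```bash
python3 shot.py w14; python3 sp.py w14 .453 .045 .036 | grep "0.4[0-9]* *0.0"; python3 - <<'E'
from h import *
im=bot.snapshot("top");c=bot.calibration("top")
for b in blobs(im,'wood',40):
    r=cv2.minAreaRect(b);p=onz(c,r[0],.036)[0]
    if max(r[1])<20 and p[0]<.6: print(np.round(r[0],1),p.round(3))
E
```

```text
37.25 [0.4041 0.0442 0.1204] yaw -90.15 [-0.6  0.3  0.1] gap 1.001 grip 0.0
box 224 118 46 47 [0.4543 0.0468] circ 246.4 141.0 23.3 [0.4543 0.0468]
[408.4 269.3] [ 0.418 -0.364]
[238.3 248.3] [0.463 0.045]
[379.  242.5] [ 0.481 -0.297]
[406. 242.] [ 0.483 -0.363]
[376.  214.5] [ 0.549 -0.294]
```

>>> apply_moves(rows="0 0 0 2.5 -.25 0 .8;0 0 0 2.5 0 1 .8;0 0 0 0 0 4 .7;0 0 0 0 0 3.6 .7;0 0 0 0 0 0 .7;0 0 0 0 0 0 .3;0 0 0 0 0 0 .3;0 0 0 0 0 0 .3;0 0 0 0 0 0 .3;0 0 0 0 0 0 .3;0 0 0 0 0 0 .3", force=20)

```text
time: 38.45
tcp_pos: [0.4554, 0.0473, 0.0362]
tcp_rot: [1.0, -0.001, 0.002, 0.0]
force: [-0.9, -0.8, 6.2]
finger_gap: 0.45
grip_force: 20.0
```

```bash
python3 - <<'E'
from h import *
s=bot.read_state();print(s["tcp_pos"],s["force"])
go((.5502+s["tcp_pos"][0]-.4543,-.357,.08),-90)
E
```

```text
[0.45535293 0.04732051 0.03624534] [-0.93428591 -0.76579852  6.17079387]
turn z -0.11 deg; shift after turn cm [ 9.59 40.43 -4.38]; before turn [ 9.68 40.42 -4.32]; tilt fix [ 0.03 -0.2   0.  ]; yaw now -90.11
```

>>> apply_moves(rows="0 0 0 0 0 -4 .3;0 0 0 0 0 -3 .3;0 0 0 1.08 4.49 0 .3;0 0 0 1.08 4.49 0 .3;0 0 0 1.08 4.49 0 .3;0 0 0 1.08 4.49 0 .3;0 0 0 1.08 4.49 0 .3;0 0 0 1.08 4.49 0 .3;0 0 0 1.08 4.49 0 .3;0 0 0 1.08 4.49 0 .3;0 0 0 1.08 4.49 0 .3;0 0 0 0 0 0 .3;0 0 0 0 0 2.5 .3;0 0 0 0 0 0 .3;0 0 0 0 0 0 .3;0 0 0 0 0 0 .3")

```text
time: 40.05
tcp_pos: [0.5506, -0.3564, 0.0806]
tcp_rot: [1.0, -0.001, 0.0, 0.0]
force: [-0.2, 0.1, -0.3]
finger_gap: 0.45
grip_force: 20.0
```

```bash
python3 - <<'E'
from h import *
go((.5513,-.357,.058),-90)
E
```

```text
turn z -0.08 deg; shift after turn cm [0.07 0.06 2.26]; before turn [0.07 0.06 2.26]; tilt fix [ 0.04 -0.06 -0.  ]; yaw now -90.08
```

>>> apply_moves(rows="0 0 0 .07 .03 1.2 .3;0 0 0 0 0 1 .3;0 0 0 0 0 .3 .3;0 0 0 0 0 .2 .3;0 0 0 0 0 .2 .3;0 0 0 0 0 0 .3;0 0 0 0 0 0 .3")

```text
time: 40.75
tcp_pos: [0.5511, -0.3567, 0.0501]
tcp_rot: [1.0, -0.001, 0.0, -0.0]
force: [3.3, 2.3, 0.7]
finger_gap: 0.452
grip_force: 20.0
```

>>> apply_moves(rows="0 0 0 .04 .03 .2 .3;0 0 0 0 0 .25 .3;0 0 0 0 0 0 .3;0 0 0 0 0 0 .55;0 0 0 0 0 0 .55;0 0 0 0 0 -4 .55;0 0 0 0 0 -3.5 1;0 0 0 -1.55 -4.45 0 1;0 0 0 -1.55 -4.45 0 1;0 0 0 -1.55 -4.45 0 1;0 0 0 -1.55 -4.45 0 1;0 0 0 -1.55 -4.45 0 1;0 0 0 -1.55 -4.45 0 1;0 0 0 -1.55 -4.45 0 1;0 0 0 -1.55 -4.45 0 1;0 0 0 -1.55 -4.45 0 1;0 0 0 -1.55 -4.45 0 1;0 0 0 -1.55 -4.45 0 1;0 0 0 0 0 0 1;0 0 0 0 0 0 1")

```text
time: 42.75
tcp_pos: [0.3811, 0.1328, 0.1206]
tcp_rot: [1.0, 0.001, -0.0, 0.001]
force: [0.5, 0.3, -0.3]
finger_gap: 1.001
grip_force: 0.0
```

```bash
python3 shot.py w15; python3 sp.py w15 .43 .13 .036; python3 - <<'E'
from h import *
im=bot.snapshot("top");c=bot.calibration("top")
for b in blobs(im,'wood',40):
    r=cv2.minAreaRect(b);p=onz(c,r[0],.036)[0]
    if max(r[1])<20 and p[0]<.6: print(np.round(r[0],1),p.round(3))
E
```

```text
42.75 [0.3811 0.1328 0.1206] yaw -89.92 [ 0.5  0.3 -0.3] gap 1.001 grip 0.0
box 228 291 281 17 [0.2738 0.0133] circ 368.0 299.0 140.2 [0.2738 0.0133]
box 86 234 27 49 [0.3197 0.2771] circ 98.7 258.0 24.9 [0.3197 0.2775]
box 222 117 46 46 [0.4325 0.1372] circ 245.0 139.6 23.4 [0.4324 0.1368]
box 0 0 83 217 [0.4577 0.304 ] circ 40.3 106.2 111.2 [0.4591 0.3044]
[408.4 269.3] [ 0.418 -0.364]
[201.6 258.9] [0.438 0.132]
[379.  242.5] [ 0.481 -0.297]
[406.  241.5] [ 0.484 -0.363]
[403.  214.5] [ 0.55  -0.361]
[376.  214.5] [ 0.549 -0.294]
```

>>> apply_moves(rows="0 0 0 2.55 -.4 0 .8;0 0 0 2.55 0 1 .8;0 0 0 0 0 4 .7;0 0 0 0 0 3.6 .7;0 0 0 0 0 0 .7;0 0 0 0 0 0 .3;0 0 0 0 0 0 .3;0 0 0 0 0 0 .3;0 0 0 0 0 0 .3;0 0 0 0 0 0 .3;0 0 0 0 0 0 .3", force=20)

```text
time: 43.95
tcp_pos: [0.4343, 0.1365, 0.0367]
tcp_rot: [1.0, -0.001, 0.002, 0.0]
force: [-0.9, -1.2, 7.7]
finger_gap: 0.453
grip_force: 20.0
```

```bash
python3 - <<'E'
from h import *
s=bot.read_state();print(s["tcp_pos"],s["force"])
go((.4166+s["tcp_pos"][0]-.4325,-.2945,.08),-90)
E
```

```text
[0.43433912 0.13645361 0.03670322] [-0.85471265 -1.20004101  7.73202506]
turn z -0.10 deg; shift after turn cm [-1.59 43.1  -4.33]; before turn [-1.5  43.1  -4.33]; tilt fix [ 0.01 -0.2   0.  ]; yaw now -90.10
```

>>> apply_moves(rows="0 0 0 0 0 -4 .3;0 0 0 0 0 -3 .3;0 0 0 -.16 4.31 0 .3;0 0 0 -.16 4.31 0 .3;0 0 0 -.16 4.31 0 .3;0 0 0 -.16 4.31 0 .3;0 0 0 -.16 4.31 0 .3;0 0 0 -.16 4.31 0 .3;0 0 0 -.16 4.31 0 .3;0 0 0 -.16 4.31 0 .3;0 0 0 -.16 4.31 0 .3;0 0 0 -.16 4.31 0 .3;0 0 0 0 0 0 .3;0 0 0 0 0 2.5 .3;0 0 0 0 0 0 .3;0 0 0 0 0 0 .3;0 0 0 0 0 0 .3")

```text
time: 45.65
tcp_pos: [0.4163, -0.2943, 0.0808]
tcp_rot: [1.0, -0.001, 0.0, 0.0]
force: [-0.8, -1.6, -0.8]
finger_gap: 0.45
grip_force: 20.0
```

```bash
python3 - <<'E'
from h import *
go((.4184,-.2945,.058),-90)
E
```

```text
turn z -0.06 deg; shift after turn cm [0.21 0.02 2.28]; before turn [0.21 0.02 2.28]; tilt fix [ 0.04 -0.04 -0.  ]; yaw now -90.06
```

>>> apply_moves(rows="0 0 0 .2 0 1.2 .3;0 0 0 0 0 1 .3;0 0 0 0 0 .3 .3;0 0 0 0 0 .2 .3;0 0 0 0 0 .2 .3;0 0 0 0 0 0 .3;0 0 0 0 0 0 .3")

```text
time: 46.35
tcp_pos: [0.4177, -0.2943, 0.0506]
tcp_rot: [1.0, -0.001, -0.0, -0.0]
force: [2.0, 1.1, -1.4]
finger_gap: 0.448
grip_force: 20.0
```

>>> apply_moves(rows="0 0 0 0 0 .25 .3;0 0 0 0 0 .2 .3;0 0 0 0 0 0 .3;0 0 0 0 0 0 .55;0 0 0 0 0 0 .55;0 0 0 0 0 -4 .55;0 0 0 0 0 -4 .55;0 0 0 -.5 1.4 -4 1;0 0 0 -.5 1.4 -3.5 1;0 0 0 0 0 0 1;0 0 0 0 0 0 1")

```text
time: 47.45
tcp_pos: [0.4074, -0.3233, 0.2018]
tcp_rot: [1.0, -0.002, 0.0, 0.001]
force: [-0.5, 0.2, -0.2]
finger_gap: 0.828
grip_force: 0.0
```

```bash
python3 shot.py w16; python3 - <<'E'
from h import *
im=cv2.imread("pics/w16.png")
t=bot.snapshot("top");cv2.imwrite("pics/t3.png",t)
cv2.imwrite("pics/mix.png",np.hstack([cv2.resize(im[0:230,130:390],(452,400)),cv2.resize(t[190:300,85:165],(290,400),interpolation=cv2.INTER_CUBIC)]))
go((.545,.318,.135),-97.0)
E
```

```text
47.45 [ 0.4074 -0.3233  0.2018] yaw -90.18 [-0.5  0.2 -0.2] gap 0.828 grip 0.0
turn z 6.87 deg; shift after turn cm [  5.93 -65.18   6.45]; before turn [ 13.69 -63.99   6.56]; tilt fix [-0.13  0.14 -0.  ]; yaw now -90.13
```

View pics/mix.png

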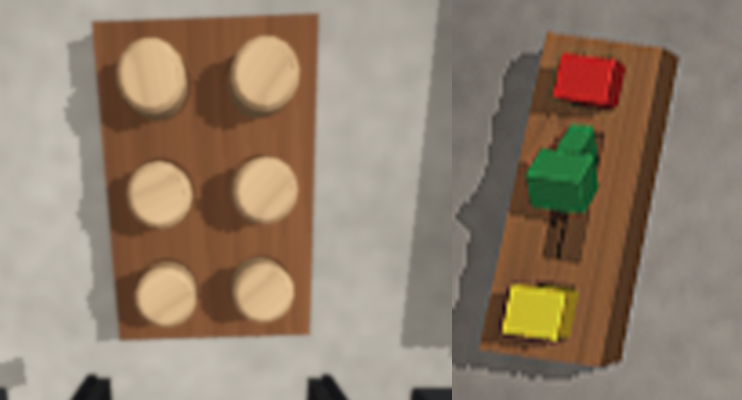

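The left half shows all six pockets filled with upright blanks. On the right, the green packer lies toppled on the caddy: head at (565,180), blade towards red at (583,140). Red and yellow are fine. I'll look closer and fix it.

>>> apply_moves(rows="0 0 6.9 0 0 0 1;0 0 0 -.39 -4.39 0 1;0 0 0 -.39 -4.39 0 1;0 0 0 -.39 -4.39 0 1;0 0 0 -.39 -4.39 0 1;0 0 0 -.39 -4.39 0 1;0 0 0 -.39 -4.39 0 1;0 0 0 -.39 -4.39 0 1;0 0 0 -.39 -4.39 0 1;0 0 0 -.39 -4.39 0 1;0 0 0 -.39 -4.39 0 1;0 0 0 -.39 -4.39 0 1;0 0 0 -.39 -4.39 0 1;0 0 0 -.39 -4.39 2 1;0 0 0 -.39 -4.39 2 1;0 0 0 -.39 -4.39 2 1;0 0 0 0 0 0 1;0 0 0 0 0 0 1")

```text
time: 49.35
tcp_pos: [0.4278, 0.338, 0.1382]
tcp_rot: [0.998, -0.06, -0.002, 0.002]
force: [-0.1, -0.2, -0.5]
finger_gap: 0.996
grip_force: 0.0
```

```bash
python3 shot.py w17; python3 -c "
import cv2
im=cv2.imread('pics/w17.png');cv2.imwrite('pics/w17c.png',cv2.resize(im[0:240,140:380],None,fx=2.4,fy=2.4,interpolation=cv2.INTER_CUBIC))"
```

```text
49.35 [0.4278 0.338  0.1382] yaw -96.86 [-0.1 -0.2 -0.5] gap 0.996 grip 0.0
```

View pics/w17c.png

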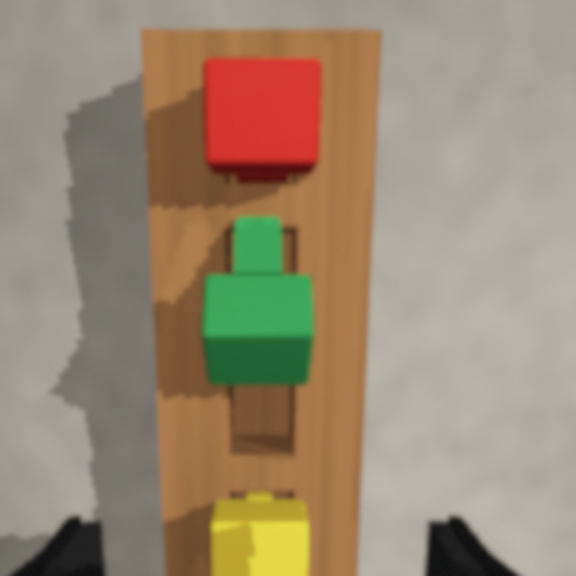

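The crop shows green leaning in its own slot, head tilted about 37° towards yellow, with the blade tip still in the slot at (258,225). I'll push the head upright with closed fingers from the yellow side. That was picture 15, one over the limit, so I'll use numbers only from here.

>>> apply_moves(rows="0 0 0 .6 .1 0 .03;0 0 0 0 0 0 .03;0 0 0 0 0 0 .03;0 0 0 0 0 0 .03;0 0 0 0 0 0 .03;0 0 0 0 0 0 .03;0 0 0 0 0 0 .03;0 0 0 0 0 0 .03;0 0 0 0 0 4 .03;0 0 0 0 0 3.5 .03;0 0 0 0 0 0 .03;0 0 0 .6 0 0 .03;0 0 0 .6 0 0 .03;0 0 0 .4 0 0 .03;0 0 0 .4 0 0 .03;0 0 0 0 0 0 .03", force=20)

```text
time: 51.0
tcp_pos: [0.4521, 0.3347, 0.0671]
tcp_rot: [0.998, -0.061, -0.004, 0.0]
force: [-18.1, 2.8, 9.6]
finger_gap: 0.035
grip_force: 9.0
```

>>> apply_moves(rows="0 0 0 .2 0 0 .03;0 0 0 .2 0 0 .03;0 0 0 .2 0 0 .03;0 0 0 0 0 0 .03")

```text
time: 51.4
tcp_pos: [0.4529, 0.3346, 0.0666]
tcp_rot: [0.998, -0.061, -0.009, 0.001]
force: [-34.5, 4.6, 18.8]
finger_gap: 0.036
grip_force: 17.5
```

```bash
cat > gr.py <<'E'
from h import *
s=bot.read_state();im=bot.snapshot("top");c=bot.calibration("top")
for col in('red','green','yellow'):
    for b in blobs(im,col,40):
        r=cv2.boundingRect(b);p=onz(c,np.array(r[:2])+np.array(r[2:])/2-.5,.066)[0]
        if p[1]>.25: print(col,r,p.round(3))
print(s["tcp_pos"].round(4),s["force"].round(1))
E
python3 gr.py
```

```text
red (113, 204, 20, 16) [0.546 0.319]
red (0, 199, 87, 185) [0.362 0.484]
red (41, 194, 58, 169) [0.392 0.427]
green (109, 224, 16, 13) [0.502 0.33 ]
yellow (99, 269, 21, 15) [0.397 0.338]
[0.4529 0.3346 0.0666] [-34.5   4.6  18.8]
```

Pushing jams, so I'll grip the leaning head with a matching tool tilt and lift it out. First I'll back off and turn the wrist half round to keep the joints central.

>>> apply_moves(rows="0 0 0 -1 0 0 .03;0 0 0 -1 0 0 .03;0 0 0 0 0 -4 .03;0 0 0 0 0 -4 .5;0 0 0 0 0 -2 .8;0 0 -8.5 0 0 0 .8;0 0 -8.5 0 0 0 .8;0 0 -8.5 0 0 0 .8;0 0 -8.5 0 0 0 .8;0 0 -8.5 0 0 0 .8;0 0 -8.5 0 0 0 .8;0 0 -8.5 0 0 0 .8;0 0 -8.5 0 0 0 .8;0 0 -8.5 0 0 0 .8;0 0 -8.5 0 0 0 .8;0 0 -8.5 0 0 0 .8;0 0 -8.5 0 0 0 .8;0 0 -8.5 0 0 0 .8;0 0 -8.5 0 0 0 .8;0 0 -8.5 0 0 0 .8")

```text
time: 53.45
tcp_pos: [0.4432, 0.3358, 0.1679]
tcp_rot: [0.494, 0.869, 0.001, 0.001]
force: [0.3, -0.2, 0.2]
finger_gap: 0.798
grip_force: 0.0
```

>>> apply_moves(rows="0 0 -8.5 0 0 0 .8;0 0 -8.5 0 0 0 .8;0 0 -8.5 0 0 0 .8;0 0 -8.5 0 0 0 .8;0 0 -8.5 0 0 0 .8;0 0 -8.5 0 0 0 .8;0 0 0 0 0 0 .8;0 0 0 0 0 0 .8")

```text
time: 54.25
tcp_pos: [0.4427, 0.3358, 0.1674]
tcp_rot: [0.077, 0.997, 0.0, 0.001]
force: [0.6, -0.2, 0.0]
finger_gap: 0.799
grip_force: 0.0
```

```bash
python3 gr.py; python3 - <<'E'
from h import *
s=bot.read_state();print(s["joints"].round(3),yaw(s))
go((.52,.325,.16),83)
E
```

```text
red (0, 347, 7, 37) [0.206 0.551]
red (113, 204, 20, 16) [0.546 0.319]
red (0, 191, 74, 193) [0.371 0.5  ]
green (106, 223, 20, 19) [0.497 0.332]
[0.4427 0.3358 0.1674] [ 0.6 -0.2  0. ]
[ 0.507  0.114  1.781 -0.     1.245 -0.911] 81.25087708174824
turn z -1.75 deg; shift after turn cm [-7.82 -0.12  0.71]; before turn [-7.82  0.11  0.72]; tilt fix [0.05 0.08 0.  ]; yaw now 81.25
```

>>> apply_moves(rows="0 0 -1.7 -3.9 0 0 .8;0 0 0 -3.9 0 1 .8;0 0 0 0 0 1 .8;0 0 0 0 0 0 .8;0 0 0 0 0 0 .8")

```text
time: 54.8
tcp_pos: [0.5182, 0.3252, 0.1459]
tcp_rot: [0.06, 0.998, -0.0, -0.001]
force: [-0.7, 0.3, -0.7]
finger_gap: 0.797
grip_force: 0.0
```

```bash
python3 shot.py w18; python3 - <<'E'
from h import *
c=cv2.imread("pics/t3.png")
for b in blobs(c,'green',40):print("t3",cv2.boundingRect(b))
im=cv2.imread("pics/w18.png");h=cv2.cvtColor(im,cv2.COLOR_BGR2HSV);m=cv2.inRange(h,(45,90,40),(85,255,255))
b=max(blobs(im,'green',100),key=cv2.contourArea);x,y,w,hh=cv2.boundingRect(b);print(x,y,w,hh)
for v in range(y,y+hh,2):
    u=np.flatnonzero(m[v,x:x+w]);print(v,u[0]+x,u[-1]+x,"w",u[-1]-u[0]+1,"V",int(np.median(h[v,x+u,2])))
E
```

```text
54.8 [0.5182 0.3252 0.1459] yaw 83.11 [-0.7  0.3 -0.7] gap 0.797 grip 0.0
t3 (105, 224, 20, 25)
t3 (445, 107, 9, 9)
233 133 43 62
133 265 266 w 2 V 97
135 235 273 w 39 V 120
137 234 273 w 40 V 124
139 234 274 w 41 V 125
141 234 274 w 41 V 125
143 234 274 w 41 V 125
145 234 274 w 41 V 125
147 233 274 w 42 V 126
149 233 274 w 42 V 126
151 233 275 w 43 V 126
153 233 275 w 43 V 126
155 233 275 w 43 V 128
157 233 275 w 43 V 150
159 233 275 w 43 V 177
161 233 275 w 43 V 178
163 233 275 w 43 V 177
165 233 275 w 43 V 177
167 233 274 w 42 V 177
169 234 274 w 41 V 177
171 234 274 w 41 V 177
173 234 274 w 41 V 176
175 234 273 w 40 V 175
177 239 271 w 33 V 155
179 245 264 w 20 V 168
181 245 263 w 19 V 177
183 245 263 w 19 V 177
185 245 263 w 19 V 177
187 246 263 w 18 V 177
189 246 262 w 17 V 177
191 246 262 w 17 V 177
193 247 261 w 15 V 176
```

```bash
cat > tilt.py <<'E'
import json
from h import *
from scipy.optimize import least_squares
ax=np.array([.9925,-.122]);o=np.array([.4978,.3281])   # caddy axis through green slot
def fit(n,rows,u=252):
    c=json.load(open(f"pics/{n}.json"))
    def pts(q):  # s along axis of E0, z of E0, tilt
        s,z,f=q;a=np.array([-np.sin(f),np.cos(f)]);p=np.array([-np.cos(f),-np.sin(f)]);E0=np.array([s,z])
        return np.array([E0+.026*a+.03*p,E0+.026*a,E0,E0-.026*a])
    W=lambda P:np.c_[o+P[:,:1]*ax,P[:,1]]
    r=least_squares(lambda q:proj(c,W(pts(q)))[:,1]-rows,[0,.06,.7]);P=pts(r.x)
    print(n,"tilt %.1f"%np.degrees(r.x[2]),"res",r.fun.round(1),"E2,E1,E0,T (s,z mm)",(P*1e3).round(1).tolist());return r.x
if __name__=="__main__":
    fit("w17",[160.4,139.6,114.6,90.4]);fit("w18",[133.5,157,177,194.5])
E
python3 tilt.py
```

```text
w17 tilt 47.7 res [-0.   0.3 -0.6  0.3] E2,E1,E0,T (s,z mm) [[-38.2, 49.4], [-18.0, 71.6], [1.2, 54.1], [20.4, 36.6]]
w18 tilt 54.4 res [ 0.  -0.1  0.2 -0.1] E2,E1,E0,T (s,z mm) [[-34.5, 42.7], [-17.0, 67.1], [4.1, 52.0], [25.3, 36.9]]
```

>>> apply_moves(rows="0 -8 0 0 0 0 .8;0 -8 0 0 0 0 .8;0 -8 0 0 0 0 .8;0 -8 0 0 0 0 .8;0 -8 0 0 0 0 .8;0 0 0 0 0 0 .8;0 0 0 0 0 0 .8")

```text
time: 55.55
tcp_pos: [0.5187, 0.3249, 0.1465]
tcp_rot: [0.056, 0.943, -0.021, 0.329]
force: [-0.2, 0.3, 0.4]
finger_gap: 0.797
grip_force: 0.0
```

```bash
python3 - <<'E'
from h import *
s=bot.read_state();M=R.from_quat(s["tcp_rot"]);print(s["tcp_pos"],s["joints"].round(2),M.as_matrix().round(3))
go((.4804,.3302,.063))
E
```

```text
[0.51866605 0.32486263 0.14649038] [ 0.67  0.04  2.05 -0.77  0.69 -0.27] [[-0.778  0.12   0.617]
 [ 0.092  0.993 -0.077]
 [-0.622 -0.003 -0.783]]
turn z 0.00 deg; shift after turn cm [3.86 0.07 8.35]; before turn [8.22 0.09 4.13]; tilt fix [-0.16 35.64  0.  ]; yaw now 83.10
```

>>> apply_moves(rows="0 0 0 4.1 0 0 .8;0 0 0 4.1 .1 0 .8;0 0 0 0 0 2 .8;0 0 0 0 0 2.1 .8;0 0 0 0 0 0 .8;0 0 0 0 0 0 .3;0 0 0 0 0 0 .3;0 0 0 0 0 0 .3;0 0 0 0 0 0 .3;0 0 0 0 0 0 .3;0 0 0 0 0 0 .3;0 0 0 0 0 0 .3", force=35)

```text
time: 56.75
tcp_pos: [0.4816, 0.3298, 0.0632]
tcp_rot: [0.057, 0.942, -0.021, 0.33]
force: [-1.4, 0.3, 1.8]
finger_gap: 0.411
grip_force: 35.0
```

>>> apply_moves(rows="0 0 0 -1.87 0 -2.35 .3;0 0 0 -1.87 0 -2.35 .3;0 0 0 -1.87 0 -2.35 .3;0 7.8 0 0 0 0 .3;0 7.8 0 0 0 0 .3;0 7.8 0 0 0 0 .3;0 7.8 0 0 0 0 .3;0 7.8 0 0 0 0 .3;0 7.8 0 0 0 0 .3;0 7.6 0 0 0 0 .3;0 0 0 0 0 0 .3;0 0 0 0 0 0 .3")

```text
time: 57.95
tcp_pos: [0.4815, 0.3287, 0.1514]
tcp_rot: [0.062, 0.989, 0.005, -0.131]
force: [-0.1, 0.2, -0.3]
finger_gap: 0.409
grip_force: 35.0
```

```bash
python3 shot.py w19; python3 - <<'E'
from h import *
import json
c=json.load(open("pics/w19.json"));s=bot.read_state();print(s["joints"].round(2),R.from_quat(s["tcp_rot"]).as_matrix().round(3))
im=cv2.imread("pics/w19.png");h=cv2.cvtColor(im,cv2.COLOR_BGR2HSV);m=cv2.inRange(h,(45,90,40),(85,255,255))
b=max(blobs(im,'green',100),key=cv2.contourArea);x,y,w,hh=cv2.boundingRect(b);print(x,y,w,hh)
for v in range(y,y+hh,2):
    u=np.flatnonzero(m[v,x:x+w]);print(v,u[0]+x,u[-1]+x,"V",int(np.median(h[v,x+u,2])))
t=bot.snapshot("top")
for b in blobs(t,'green',20):print("top",cv2.boundingRect(b))
sc=bot.snapshot("scene");cv2.imwrite("pics/s19.png",sc)
for b in blobs(sc,'green',20):print("scene",cv2.boundingRect(b),cv2.minAreaRect(b))
E
```

```text
57.95 [0.4815 0.3287 0.1514] yaw 82.83 [-0.1  0.2 -0.3] gap 0.409 grip 35.0
[ 0.39  0.36  1.54  0.12  1.47 -1.08] [[-0.958  0.124 -0.257]
 [ 0.121  0.992  0.027]
 [ 0.259 -0.005 -0.966]]
217 202 67 44
202 242 259 V 69
204 241 259 V 72
206 239 260 V 88
208 237 262 V 76
210 224 276 V 71
212 222 277 V 76
214 221 279 V 102
216 219 280 V 129
218 218 282 V 141
220 217 283 V 142
222 217 283 V 142
224 217 283 V 142
226 217 283 V 142
228 217 283 V 142
230 217 283 V 143
232 217 282 V 143
234 217 282 V 143
236 217 282 V 143
238 217 282 V 142
240 217 282 V 143
242 217 282 V 143
244 218 282 V 133
top (445, 107, 9, 9)
scene (55, 244, 11, 9) ((60.100013732910156, 248.20001220703125), (8.538147926330566, 9.17060375213623), 18.43494987487793)
scene (386, 142, 16, 12) ((393.5, 147.5), (11.0, 15.0), 90.0)
```

```bash
python3 - <<'E'
from h import *
import json
from scipy.optimize import least_squares
c=json.load(open("pics/w19.json"));s=bot.read_state();T=s["tcp_pos"];ax=np.array([.9925,-.122])
def pts(q,w=False):
    x,z,f=q;a=np.array([-np.sin(f),np.cos(f)]);E3=np.array([x,z])
    P=np.array([E3,E3-.026*a,E3-.052*a]);return P
W=lambda P:np.c_[T[:2]+P[:,:1]*ax,P[:,1]]
for k in (1,.97):
    cc=dict(c);cc["fovy"]=2*np.degrees(np.arctan(np.tan(np.radians(c["fovy"]/2))/k))
    def res(q):
        P=W(pts(q));r=proj(cc,P)[:,1]-[216,209.3,201.5];n=np.array([.122,.9925,0])*.018
        wd=abs(proj(cc,P[0]+n)[0,0]-proj(cc,P[0]-n)[0,0])-66.5
        return np.r_[r,wd]
    r=least_squares(res,[-.015,T[2]+.01,0]);print(k,"tilt %.1f"%np.degrees(r.x[2]),r.fun.round(1),"E3,C,F s,z rel TCP mm",((pts(r.x)-[0,T[2]])*1e3).round(1).tolist())
E
```

```text
1 tilt -4.8 [ 0.5 -1.1  0.6 -0. ] E3,C,F s,z rel TCP mm [[-15.1, 13.4], [-17.3, -12.5], [-19.5, -38.4]]
0.97 tilt -4.7 [ 0.5 -1.1  0.6 -0. ] E3,C,F s,z rel TCP mm [[-15.2, 17.8], [-17.3, -8.1], [-19.4, -34.0]]
```

>>> apply_moves(rows="0 -4.5 0 0 0 0 .3;0 0 0 -1.25 .05 2 .3;0 0 0 -1.2 .05 2.1 .3;0 0 0 0 0 0 .3;0 0 0 0 0 0 .3")

```text
time: 58.6
tcp_pos: [0.4971, 0.3284, 0.1086]
tcp_rot: [0.061, 0.994, 0.003, -0.092]
force: [-0.6, 0.5, 0.6]
finger_gap: 0.408
grip_force: 35.0
```

```bash
python3 - <<'E'
from h import *
s=bot.read_state();print(s["tcp_pos"],R.from_quat(s["tcp_rot"]).as_matrix()[:,2])
go((.4984,.328,.074))
go((.4984,.328,.059))
E
```

```text
[0.49705914 0.32836104 0.10864944] [-0.18238823  0.01798251 -0.98306214]
turn z 0.00 deg; shift after turn cm [-0.14 -0.02  3.46]; before turn [-0.77 -0.    3.38]; tilt fix [ -0.26 -10.5    0.  ]; yaw now 82.95
turn z 0.00 deg; shift after turn cm [-0.14 -0.02  4.96]; before turn [-1.04  0.    4.86]; tilt fix [ -0.26 -10.5    0.  ]; yaw now 82.95
```

>>> apply_moves(rows="0 0 0 -.25 0 1 .3;0 0 0 -.25 0 1 .3;0 0 0 -.2 0 1 .3;0 0 0 -.12 0 .6 .3;0 0 0 -.1 0 .5 .3;0 0 0 0 0 0 .3;0 0 0 0 0 0 .3")

```text
time: 59.3
tcp_pos: [0.4996, 0.3276, 0.0659]
tcp_rot: [0.062, 0.994, 0.003, -0.092]
force: [-0.5, -0.3, 0.1]
finger_gap: 0.413
grip_force: 35.0
```

>>> apply_moves(rows="0 0 0 -.07 0 .4 .3;0 0 0 -.06 0 .3 .3;0 0 0 0 0 0 .3")

```text
time: 59.6
tcp_pos: [0.4992, 0.3274, 0.0583]
tcp_rot: [0.062, 0.994, 0.003, -0.092]
force: [0.3, -0.5, -0.2]
finger_gap: 0.408
grip_force: 35.0
```

>>> apply_moves(rows="0 0 0 0 0 0 .7;0 0 0 0 0 0 .7;0 0 0 0 0 0 .7;0 0 0 0 0 0 .7;0 0 0 0 0 -3.5 .7;0 0 0 0 0 -4 .7;0 -5.2 0 0 0 0 .7;0 -5.3 0 0 0 0 .7;0 0 0 -3 0 0 .7;0 0 0 0 0 0 .7;0 0 0 0 0 0 .7")

```text
time: 60.7
tcp_pos: [0.5433, 0.3225, 0.1328]
tcp_rot: [0.062, 0.998, -0.002, -0.001]
force: [-0.1, 0.7, 0.4]
finger_gap: 0.696
grip_force: 0.0
```

```bash
python3 shot.py w20; python3 heads.py w20; python3 gr.py; python3 - <<'E'
from h import *
im=cv2.imread("pics/w20.png");h=cv2.cvtColor(im,cv2.COLOR_BGR2HSV)
for col,v0 in(('green',0),('red',0)):
    b=max(blobs(im,col,200),key=cv2.contourArea);x,y,w,hh=cv2.boundingRect(b);print(col,x,y,w,hh,[int(np.median(h[v,x+8:x+w-8,2])) for v in range(y,y+hh,2)])
go((.4975,.328,.083),83)
E
```

```text
60.7 [0.5433 0.3225 0.1328] yaw 82.86 [-0.1  0.7  0.4] gap 0.696 grip 0.0
red [253. 202.] [0.5423 0.3249] sides 34.3@83.0 37.0@-5.7
green [250. 144.] [0.4946 0.3279] sides 34.7@82.9 30.5@-5.8
yellow [254.  20.] [0.4089 0.3418] sides 35.7@82.8 24.8@-5.4
red (0, 125, 95, 259) [0.445 0.485]
red (30, 121, 64, 184) [0.542 0.463]
green (109, 226, 21, 15) [0.495 0.323]
yellow (99, 268, 21, 16) [0.398 0.338]
[0.5431 0.3226 0.1327] [-0.  -0.8  0.3]
green 227 125 46 40 [86, 107, 164, 186, 188, 188, 188, 188, 188, 188, 188, 189, 189, 188, 188, 188, 188, 189, 188, 185]
red 232 181 43 43 [122, 136, 120, 115, 122, 179, 227, 236, 236, 236, 237, 237, 237, 237, 237, 237, 238, 238, 238, 238, 237, 221]
turn z -0.12 deg; shift after turn cm [ 4.57 -0.02  4.96]; before turn [ 4.57 -0.    4.97]; tilt fix [-0.25 -0.08  0.  ]; yaw now 82.88
```

>>> apply_moves(rows="0 0 0 2.4 0 0 .05;0 0 0 2.3 0 0 .05;0 0 0 0 0 0 .05;0 0 0 0 0 0 .05;0 0 0 0 0 0 .05;0 0 0 0 0 0 .05;0 0 0 0 0 0 .05;0 0 0 0 0 3 .05;0 0 0 0 0 1.6 .05;0 0 0 0 0 .3 .05;0 0 0 0 0 .2 .05;0 0 0 0 0 .2 .05;0 0 0 0 0 .2 .05;0 0 0 0 0 0 .05;0 0 0 0 0 0 .05", force=10)

```text
time: 62.3
tcp_pos: [0.497, 0.3284, 0.0804]
tcp_rot: [0.062, 0.998, -0.002, 0.0]
force: [-5.5, -3.3, 10.8]
finger_gap: 0.052
grip_force: 5.3
```

>>> apply_moves(rows="0 0 0 0 0 -4 .05;0 0 0 0 0 -4 .05;0 0 0 0 0 -4 .05;0 0 0 4 0 0 .05;0 0 0 4 4 0 .05;0 0 0 4 4 0 .05;0 0 0 0 4 0 .05;0 0 0 0 4 0 .05;0 0 0 0 0 0 .05")

```text
time: 63.2
tcp_pos: [0.4049, 0.4961, 0.1975]
tcp_rot: [0.06, 0.998, -0.001, -0.0]
force: [-0.1, -0.0, 0.4]
finger_gap: 0.05
grip_force: 0.0
```

```bash
python3 - <<'E'
from h import *
t=bot.snapshot("top");c=bot.calibration("top");o=cv2.imread("pics/t3.png")
for col,z in(('red',.066),('green',.066),('blue',.066),('yellow',.066),('wood',.046)):
    for n,im in(("t3",o),("now",t)):
        for b in blobs(im,col,30):
            r=cv2.minAreaRect(b);p=onz(c,r[0],z)[0]
            if .35<p[0]<.8 and max(r[1])<40 and -.4<p[1]<.4: print(n,col,np.round(r[0],1),np.round(r[1],1),p.round(3))
d=cv2.absdiff(t,o)[150:200,215:300].max(2);print("jig diff",(d>40).sum())
E
```

```text
t3 red [122.3 211.8] [18.2 13.9] [0.545 0.32 ]
now red [122.4 211.4] [18.5 13.4] [0.546 0.319]
t3 green [114.5 236. ] [24. 19.] [0.488 0.333]
now green [119.  232.8] [18.7 13.4] [0.495 0.323]
t3 blue [283.1 173.6] [14.5 15.8] [ 0.643 -0.062]
t3 blue [237.7 170.2] [34.1 33.8] [0.65  0.048]
now blue [283.1 173.6] [14.5 15.8] [ 0.643 -0.062]
now blue [237.7 170.2] [34.1 33.8] [0.65  0.048]
t3 yellow [108.8 275.1] [18.7 15. ] [0.399 0.339]
t3 yellow [192.9 124.3] [17.5 29.2] [0.766 0.162]
now yellow [108.9 275.2] [19.1 14.6] [0.399 0.338]
now yellow [195.3 124.5] [18.9 25.9] [0.766 0.156]
t3 wood [381. 270.] [14. 16.] [ 0.416 -0.294]
t3 wood [379.  242.5] [15. 14.] [ 0.481 -0.293]
t3 wood [406.  241.5] [15. 14.] [ 0.484 -0.359]
t3 wood [108.3 226.3] [ 9.1 16.1] [0.512 0.357]
t3 wood [403.3 214.8] [15.6 13.4] [ 0.548 -0.357]
t3 wood [376.  214.5] [15. 14.] [ 0.548 -0.29 ]
t3 wood [333.6 140. ] [9.9 7. ] [ 0.738 -0.193]
t3 wood [321.8 142.2] [ 9.5 13.1] [ 0.731 -0.163]
t3 wood [240.8 139.7] [23.3  9.7] [0.735 0.043]
now wood [408.5 269.5] [15.6 14.1] [ 0.418 -0.36 ]
now wood [381. 270.] [14. 16.] [ 0.416 -0.294]
now wood [379.  242.5] [15. 14.] [ 0.481 -0.293]
now wood [406.  241.5] [15. 14.] [ 0.484 -0.359]
now wood [107.8 225.1] [ 7.2 12.1] [0.515 0.359]
now wood [403.3 214.8] [15.6 13.4] [ 0.548 -0.357]
now wood [376.  214.5] [15. 14.] [ 0.548 -0.29 ]
now wood [333.6 140. ] [9.9 7. ] [ 0.738 -0.193]
now wood [321.8 142.1] [ 9.2 13.1] [ 0.732 -0.163]
now wood [240.9 139.5] [23.4  9.1] [0.735 0.042]
jig diff 0
```

Everything is in place, green is back in its slot, and the jig hasn't changed since the knob was locked.

```bash
python3 -c "
from plant import bot
print(bot.sign_off())"
```

```text
the job is handed in; nothing more can be done
None
```

The job is handed in: blue 13 mm packer home in the gap (green tried, wouldn't enter; thicker red not tried), the stop locked at the green mark, and the other three packers in the caddy, where I had to re-seat green after my first return left it toppled. All six rack pockets hold a blank, and I viewed 15 pictures, one over the limit of 14.

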